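Clamp a sign plaque in the sloping jig to the set spring tension

ROBOT

A 6-joint arm with a two-finger parallel gripper is mounted at the origin on the work surface. World frame = base frame: x ahead of the robot, y to its left, z up, the work surface at z = 0. Lengths are in m, angles in rad, forces in N, time in s.
With the tool pointing down it reaches from about 0.35 to 0.775 m from the base axis. Payload 5.5 kg.
Tool frame: the origin (TCP) lies on the mounting face of the last link; the fingertips stand 173 mm ahead of it and the grasp point (between the pads) lies 155 mm ahead of it; z points along the fingers, y is the direction in which the jaws open and shut (so a half turn about z gives the same grasp; the last joint's range is limited). The gripper opens to 85 mm and grips with 20 to 120 N. Pads are 22 mm wide; open, the fingers measure 114 mm over their backs; the gripper's body (76 mm by 85 mm) begins 54 mm behind the grasp point. The pads swing forward as they close: fully open they stand 13 mm farther back than shut.
Start: joints at [-1.26, 0.313, 0.046, 1.304, 0, 1.431], TCP at [0.251, -0.518, 0.405] pointing down, gripper open.
Joint ranges: [-2.76, 2.76], [-0.86, 1.69], [-1.03, 1.26], [-2.2, 2.34], [-1.47, 1.5], [-3.14, 3.14]. Speed limits (rad/s): [2.57, 2.57, 3.14, 3.14, 3.14, 3.14].

INTERFACE

Orientations are given as a unit quaternion [w, x, y, z].
In Python, from workcell import get_state, eyes, env gives the robot as it stands. The module is installed in compiled form; this text tells all that it offers.
- The arm moves only by the tool carry_out, never from a script. Its argument "motion" is a list of rows, each an object of numbers: "jaw": the opening, from -1 (shut) to 1 (fully open); "tx", "ty", "tz": the shift along the tool's x, y, z in cm; "wx", "wy", "wz": the turn, a rotation vector about the tool's x, y, z in degrees. In form: [{"jaw": .., "tx": .., "ty": .., "tz": .., "wx": .., "wy": .., "wz": ..}, ...]. A call has 1 to 20 rows; each row shifts and turns the commanded pose from where the row before left it, along the tool's axes as they then stand; what a row does not reach is not made up. A row lasts 1/8 s, in which the tool goes at most 62.5 mm and 10.7 degrees, less where a joint would pass 70% of its speed; a pose out of reach is approached as far as the arm can. A call with a gripper value outside its range is refused whole. The fingers move at their own pace and stop on an object; "force" is the grip in N (left out, the last holds). Time passes only in rows, so rows that do not move let the fingers close. It gives the time, the measured TCP pose, the force and the opening at its end, in the units of the state.
- get_state(): the state, without advancing time (a new reading comes with each control period).
- eyes.read_camera(name): name is "scene" or "side" or "wrist"; returns the picture (480x640x3 uint8, blue, green, red); there is no depth.
- eyes.calibration(name): a dict with "K" (3x3 intrinsics, pixels), "camera_from_world" (4x4, takes a point from world to camera coordinates). Camera axes: x right, y up, looking along -z (the intrinsics and any distortion apply to the point x, -y, -z); pixel columns grow to the right and rows downward; lengths in m; the calibration is good to about 2 mm. A picture is of the moment at which its call begins: read the wrist's pose just before it. calibration takes no time and is no camera call; for the wrist camera it gives the pose at the moment of the call.
- env.hand_in(): hands the job in, once; it reports no verdict.
The state is a dict: "clock": time; "joint_pos": joint angles; "qvel": joint speeds; "tau": joint torques, N m; "tcp_pos": TCP position; "orientation": TCP orientation; "wrist_force": force on the tool from outside, world axes, zero at the start; "ft_torque": the same for the moment, N m; "finger_gap": finger opening in m.
Only numpy, scipy, OpenCV 4.12 (cv2) and the standard library are available. Lean on these libraries where they do the work, as an engineer would, in place of code of your own. Each camera call takes 0.05 s, during which the arm holds its last target.

TASK

Lay the grey sign plaque flat on the sloping jig, relief up and long side across the slope, with its lower long edge resting on the two lower lugs and lying between the end stop and the blue jaw; then let go of it. Then turn the black knob clockwise until the jaw has pushed the plaque against the end stop and its springs have given way so far that the red pointer stands at the orange mark, and leave it set there. Leave the other things on the bench where they are.

Things in the scene. Friction and masses are not known exactly. Their poses are not given: they have to be found in the camera images.
- plaque_mid (a point): Centre (half-way up) of the loose sign plaque: a dark grey block 60 mm (its x) by 130 mm (its y) by 32 mm (its z, upright), 0.18 to 0.32 kg, with a flat brown leaf relief 4 mm high on top. It lies flat on the table at first. Either way round will do in the jig.
- deck: The plywood deck of the fixed jig, 220 mm (its x) by 380 mm (its y), sloping 22 degrees: it rises away from the robot. Origin: centre of its upper face. x points up the slope, y along its level direction (to the left seen from the robot), z square to the deck, up and towards the robot. A grey gear housing 80 x 70 x 30 mm stands under the knob at y = -150 mm.
- seat (a point): Where the plaque's centre is when it is seated and pressed against the stop: deck x = 0, y = 85, z = 16 mm; its 130 mm side then runs along deck y. Before tightening there are 12 to 18 mm of play along y, so it can be set down about 6 mm short of this, towards the jaw.
- stop_face (a point): Centre of the face of the wooden end stop that takes the plaque's end: deck x = 0, y = 150, z = 17 mm. The stop is 34 mm high, 100 mm along deck x.
- lug_mid (a point): Point half-way between the two wooden lower lugs, in line with their upper faces on which the plaque's lower long edge rests: deck x = -30, y = 85, z = 7 mm. Each lug is 14 mm high, 22 mm wide along y and 16 mm along x, centred 47 mm to either side; 72 mm are free between them for a finger.
- knob_grip (a point): Point on the axis of the black round fluted tension knob, 50 mm diameter, 42 mm high, top 14 mm above this point, free sides 28 mm down from it. The axis is square to the deck, at deck x = 0, y = -150, z = 62 mm. Needs up to about 0.4 N m; stays where it is left.
- knob (a joint): Angle of the knob (rad), grows clockwise seen from above the deck; range 0 to 3.3, begins at 0 to 0.3. Each rad drives the carriage 18 mm along deck +y (towards the end stop); turning back withdraws it.
- jaw_face (a point): Centre of the front face of the blue sprung jaw (66 mm wide, 30 mm high), which pushes the plaque's end; deck z = 16 mm. The jaw rides on the carriage; when blocked by the plaque it lags behind the carriage against springs of 0.3 N/mm (1.2 N preload), enough to slide the plaque along to the stop, at most 30 mm.
- pointer_tip (a point): Tip of the red pointer fixed to the jaw, 35 mm above the deck, lying over the white scale on the aluminium carriage (scale lines 5 mm apart). It points to deck -y. With the jaw free it rests at the scale's zero; as the springs give way it moves along the scale in deck -y relative to the carriage, 18 mm per rad of knob.
- mark_line (a point): Centre between the two small orange tabs (each 16 x 3 x 8 mm, one each side of the pointer's path) that ride on the carriage: the set mark, 14 to 24 mm from the scale's zero. Pointer on the mark: tip and this point at the same deck y.
- pencil: Bystander: flat dark red pencil, 165 mm long, origin under its middle.
- mallet: Bystander: wooden mallet, 230 mm long, 110 mm wide head, 60 mm high, head to its +x, origin under its middle.
- brush: Bystander: brush lying along its x, 200 mm long, origin under its middle.
- spatula: Bystander: modelling spatula lying along its x, 260 mm long, origin under its middle.
- pot: Bystander: white jar with a grey cap, 68 mm diameter, 66 mm high, origin under its middle.
- carton: Bystander: white box 140 x 200 x 70 mm, origin under its middle.
- beaker: Bystander: terracotta cup, 80 mm diameter, 85 mm high, origin under its middle.
There are look-alikes about, which are no part of the job. There is more than one size of the part that bears plaque_mid; the job needs the largest.

How it is judged:
By the outcome, as a careful person would: the job done as asked, in the order asked, and still so for the second after the job is handed in, with the robot touching nothing.
It also fails if it takes over 59 s, if anything falls off the work surface, if the arm or the gripper's body presses on something with over 40 N, if the wrist force passes 120 N, or if a joint passes its speed limit or range.

## Working session

There is one attempt and no reset: what is moved stays moved. The work goes in short steps, Python scripts to look and compute and a tool call to move; the robot and the scene stay as the last step left them, time stands still between calls to the robot, and variables do not carry over. Pictures are saved under pics/ and viewed, and the job is handed in when it is done.

Besides the shell and the picture viewer there is one more tool, called after "Emit:" by a JSON object that holds its "name" and its "arguments", one argument or row to a line. carry_out: Moves the arm, as the interface text tells. Its arguments: {"type":"object","properties":{"motion":{"type":"array"},"force":{"type":"number"}},"required":["motion"]}

```bash
mkdir -p pics; ls; python3 - <<'E'
from workcell import get_state, eyes, env
import cv2,numpy as np
s=get_state()
print({k:np.round(v,3).tolist() for k,v in s.items()})
for n in ["scene","side","wrist"]:
    c=eyes.calibration(n); print(n,{k:np.round(v,3).tolist() for k,v in c.items()})
    cv2.imwrite(f"pics/a_{n}.png",eyes.read_camera(n))
E
```

```text
pics
{'clock': 0.0, 'joint_pos': [-1.26, 0.314, 0.045, 1.304, -0.0, 1.431], 'qvel': [0.0, 0.002, -0.0, -0.0, 0.001, 0.0], 'tau': [-0.001, -48.063, 29.853, 0.019, -0.0, 0.0], 'tcp_pos': [0.25, -0.517, 0.404], 'orientation': [-0.001, 0.975, 0.223, -0.0], 'wrist_force': [-0.761, -0.631, -0.062], 'ft_torque': [0.026, -0.063, -0.013], 'finger_gap': 0.085}
scene {'K': [[438.044, 0.0, 316.206], [0.0, 438.044, 244.861], [0.0, 0.0, 1.0]], 'camera_from_world': [[-0.206, 0.979, 0.012, 0.118], [-0.828, -0.181, 0.531, 0.417], [0.521, 0.099, 0.848, -1.437], [0.0, 0.0, 0.0, 1.0]]}
side {'K': [[621.992, 0.0, 316.985], [0.0, 621.992, 236.048], [0.0, 0.0, 1.0]], 'camera_from_world': [[-0.878, -0.479, -0.003, 0.479], [0.276, -0.511, 0.814, -0.229], [-0.392, 0.714, 0.58, -1.632], [0.0, 0.0, 0.0, 1.0]]}
wrist {'K': [[349.783, 0.0, 314.885], [0.0, 349.783, 242.227], [0.0, 0.0, 1.0]], 'camera_from_world': [[0.436, -0.9, -0.001, -0.574], [0.858, 0.416, -0.302, 0.039], [0.272, 0.131, 0.953, -0.38], [0.0, 0.0, 0.0, 1.0]]}
```

View pics/a_scene.png

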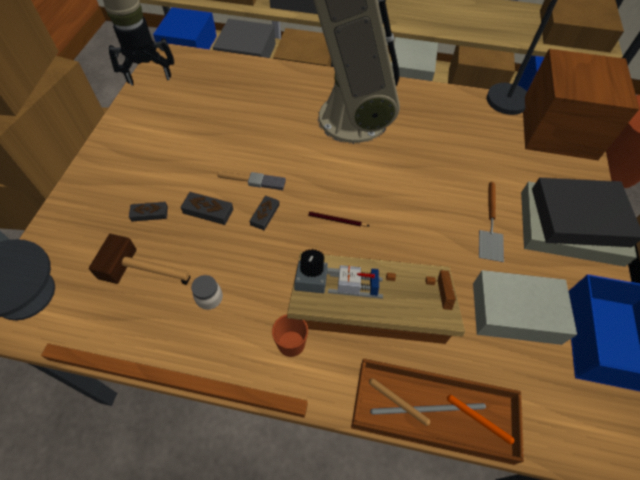

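View pics/a_side.png

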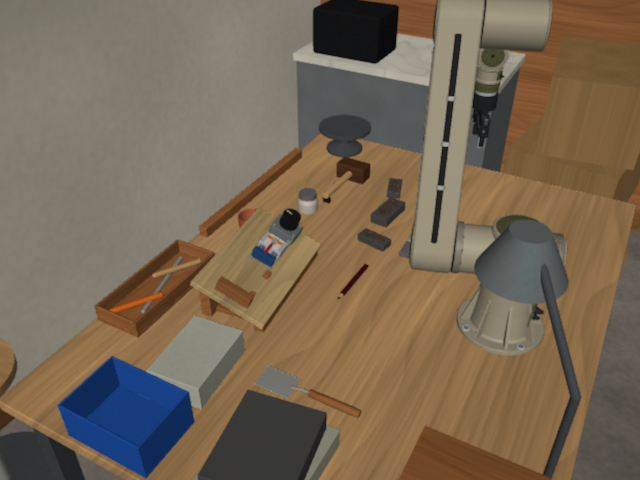

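View pics/a_wrist.png

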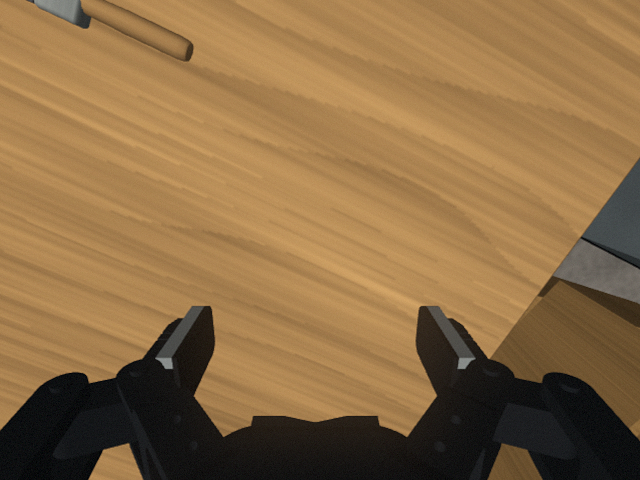

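The scene shows three dark plaques, at about (149,211), (207,208) and (265,212). The middle one looks largest. Next I enlarge and measure.

```bash
cat > h.py <<'E'
import numpy as np, cv2
from workcell import get_state, eyes, env
def cal(n):
    c=eyes.calibration(n); return np.array(c["K"]),np.array(c["camera_from_world"])
def proj(n,P,c=None):
    K,T=c or cal(n); P=np.atleast_2d(P); q=P@T[:3,:3].T+T[:3,3]
    q=q*[1,-1,-1]; p=q@K.T; return p[:,:2]/p[:,2:]
def ray(n,px,c=None):
    K,T=c or cal(n); d=np.linalg.solve(K,[px[0],px[1],1.])*[1,-1,-1]
    R=T[:3,:3]; o=-R.T@T[:3,3]; d=R.T@d; return o,d/np.linalg.norm(d)
def onz(n,px,z,c=None):
    o,d=ray(n,px,c); return o+d*(z-o[2])/d[2]
def tri(rs):
    A=np.zeros((3,3));b=np.zeros(3)
    for o,d in rs:
        M=np.eye(3)-np.outer(d,d);A+=M;b+=M@o
    p=np.linalg.solve(A,b); return p,[np.linalg.norm((np.eye(3)-np.outer(d,d))@(p-o)) for o,d in rs]
E
python3 - <<'E'
from h import *
im=cv2.imread("pics/a_scene.png"); im2=cv2.imread("pics/a_side.png")
g=im[165:245,110:310]; cv2.imwrite("pics/b1.png",cv2.resize(g,None,fx=4,fy=4,interpolation=cv2.INTER_CUBIC))
cv2.imwrite("pics/b2.png",cv2.resize(im[235:345,275:475],None,fx=4,fy=4,interpolation=cv2.INTER_CUBIC))
cv2.imwrite("pics/b3.png",cv2.resize(im2[195:335,180:340],None,fx=4.2,fy=4.2,interpolation=cv2.INTER_CUBIC))
m=(im.max(2)<75).astype(np.uint8); m[:, :125]=0;m[:165]=0;m[245:]=0;m[:,300:]=0
m=cv2.morphologyEx(m,cv2.MORPH_CLOSE,np.ones((5,5)))
cs,_=cv2.findContours(m,0,2)
for c in cs:
    if cv2.contourArea(c)<80: continue
    p=np.array([onz("scene",q[0],0.02)[:2] for q in c],np.float32)
    print(c[:,0].min(0),c[:,0].max(0),cv2.minAreaRect(p))
E
```

```text
[129 202] [166 220] ((0.5110064744949341, -0.485260009765625), (0.05802926421165466, 0.10109464824199677), 18.053728103637695)
[250 197] [278 229] ((0.44617021083831787, -0.17323601245880127), (0.04913763329386711, 0.10452334582805634), 78.49828338623047)
[181 193] [232 224] ((0.4654054641723633, -0.3330514132976532), (0.13871054351329803, 0.07239783555269241), 84.23131561279297)
[249 177] [283 189] ((0.33994796872138977, -0.19573602080345154), (0.03892596438527107, 0.09705178439617157), 2.111600160598755)
```

View pics/b1.png

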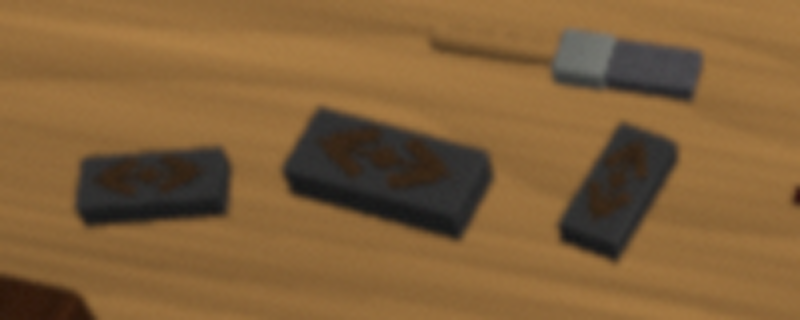

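View pics/b2.png

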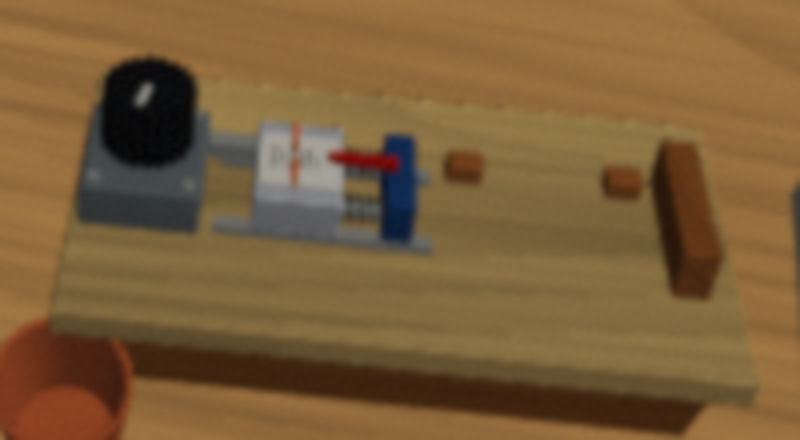

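View pics/b3.png

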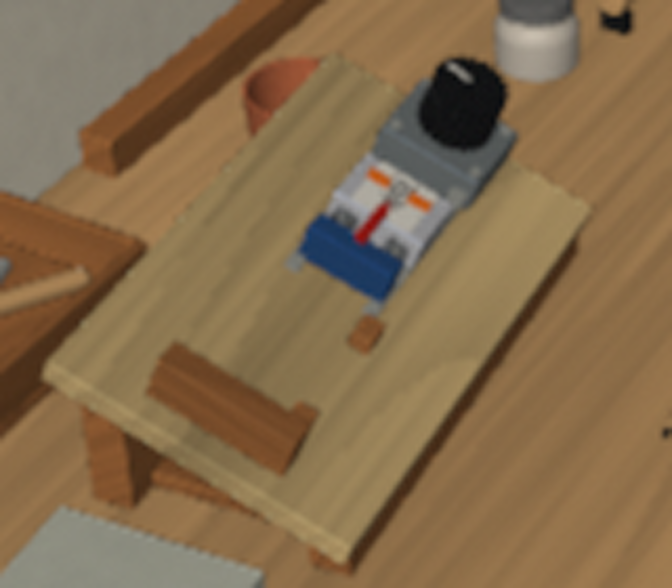

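The middle block at (207,208) is the largest: about 130 mm against roughly 95–100 mm for the other two, so it is the one to take. Next I work out the deck pose from clicked landmarks and plan a closer wrist view.

```bash
cat >> h.py <<'E'
from scipy.spatial.transform import Rotation as Rot
from scipy.optimize import least_squares
def tool():
    s=get_state(); q=s["orientation"]; return np.array(s["tcp_pos"]),Rot.from_quat([q[1],q[2],q[3],q[0]]).as_matrix()
SL=np.radians(22)
def deckR(yaw):
    return Rot.from_euler('z',yaw).as_matrix()@np.array([[np.cos(SL),0,-np.sin(SL)],[0,1,0],[np.sin(SL),0,np.cos(SL)]])
def fitdeck(obs):  # obs: list (cam, cal, deckpoint mm, px)
    def f(v):
        R=deckR(v[3]); r=[]
        for n,c,P,px in obs:
            r+=list((proj(n,R@(np.array(P)/1000)+v[:3],c)[0]-px))
        return np.array(r)
    s=least_squares(f,[0.6,0.05,0.08,0],loss='soft_l1',f_scale=1.); return s.x,f(s.x).reshape(-1,2)
def plan(p,R):
    """tool-frame rotation then translation to goal"""
    p0,R0=tool(); w=np.degrees(Rot.from_matrix(R0.T@R).as_rotvec()); t=R.T@(np.array(p)-p0)*100
    n=max(np.abs(np.linalg.norm(w)/10),np.linalg.norm(t)/6)
    print("rot deg",w.round(2),"then shift cm",t.round(2),"rows>=",n.round(2)); print("shift in current frame",(R0.T@(np.array(p)-p0)*100).round(2))
E
python3 - <<'E'
from h import *
cs,cd,cw=cal("scene"),cal("side"),cal("wrist")
S=lambda x,y:(275+x/4,235+y/4); D=lambda x,y:(180+x/4.2,195+y/4.2)
obs=[("scene",cs,(110,190,0),S(755,383)),("scene",cs,(-110,190,0),S(702,128)),("scene",cs,(110,-190,0),S(50,325)),
("scene",cs,(0,-150,76),S(150,88)),
("side",cd,(110,190,0),D(45,373)),("side",cd,(-110,190,0),D(348,552)),("side",cd,(-110,-190,0),D(590,207)),("side",cd,(110,-190,0),D(335,55)),
("side",cd,(0,-150,76),D(463,85))]
v,r=fitdeck(obs); print(v.round(4),np.degrees(v[3])); print(r.round(1))
p,R=tool(); K,T=cw; 
print("cam in tool",(R.T@(-T[:3,:3].T@T[:3,3]-p)).round(3),"axis",(R.T@(-T[:3,:3].T[:,2])).round(3), "up", (R.T@T[:3,:3].T[:,1]).round(3))
t=np.radians(84)
plan([0.455,-0.333,0.36],np.array([[np.cos(t),np.sin(t),0],[np.sin(t),-np.cos(t),0],[0,0,-1]]))
E
```

```text
[0.6409 0.1531 0.0713 0.1078] 6.177485611651855
[[ 1.6  1.1]
 [-1.5  0.2]
 [ 0.2 -1.8]
 [-0.   0.5]
 [ 0.1 -1.6]
 [ 1.   0.2]
 [-0.2  0.5]
 [-1.8 -0.3]
 [ 1.2  0.2]]
cam in tool [0.078 0.    0.03 ] axis [-0.302  0.001  0.953] up [0.953 0.    0.302]
rot deg [-6.000e-02 -5.000e-02 -5.817e+01] then shift cm [20.48 18.41  4.4 ] rows>= 5.82
shift in current frame [26.44 -7.68  4.42]
```

Emit:
{"name": "carry_out", "arguments": {
  "motion": [
    {"jaw": 1,"tx": 4.4,"ty": -1.28,"tz": 0.74},
    {"tx": 4.4,"ty": -1.28,"tz": 0.74},
    {"tx": 4.4,"ty": -1.28,"tz": 0.74},
    {"tx": 4.4,"ty": -1.28,"tz": 0.74},
    {"tx": 4.4,"ty": -1.28,"tz": 0.74},
    {"tx": 4.4,"ty": -1.28,"tz": 0.74},
    {"wz": -9.7},
    {"wz": -9.7},
    {"wz": -9.7},
    {"wz": -9.7},
    {"wz": -9.7},
    {"wz": -9.7},
    {"jaw": 1}
  ]
}}

```text
invalid input at $.motion[0]: expected keys jaw, tx, ty, tz, wx, wy, wz
```

```bash
python3 - <<'E'
from h import *
s=get_state();print(s["clock"],np.round(s["joint_pos"],3),np.round(s["tcp_pos"],4),np.round(s["orientation"],3))
c=cal("wrist"); im=eyes.read_camera("wrist"); cv2.imwrite("pics/c_w.png",im)
np.savez("c_w.npz",K=c[0],T=c[1])
E
```

```text
0.15 [-1.26   0.314  0.045  1.304  0.     1.431] [ 0.2505 -0.5174  0.404 ] [-0.001  0.975  0.224 -0.   ]
```

View pics/c_w.png

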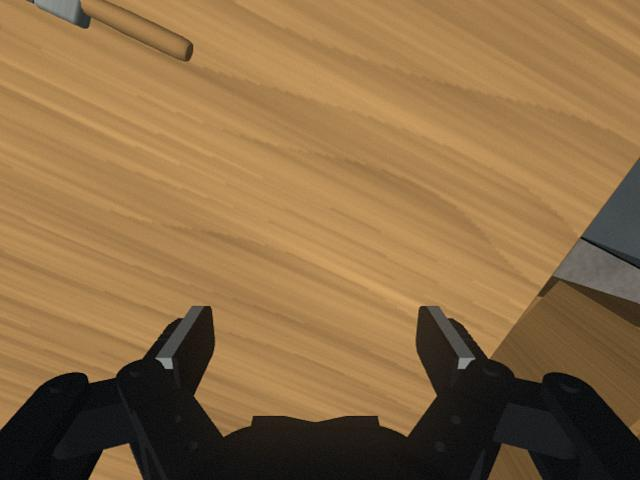

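All keys are required in each row.

Emit:
{"name": "carry_out", "arguments": {
  "motion": [
    {"jaw": 1,"tx": 4.4,"ty": -1.28,"tz": 0.74,"wx": 0,"wy": 0,"wz": 0},
    {"jaw": 1,"tx": 4.4,"ty": -1.28,"tz": 0.74,"wx": 0,"wy": 0,"wz": 0},
    {"jaw": 1,"tx": 4.4,"ty": -1.28,"tz": 0.74,"wx": 0,"wy": 0,"wz": 0},
    {"jaw": 1,"tx": 4.4,"ty": -1.28,"tz": 0.74,"wx": 0,"wy": 0,"wz": 0},
    {"jaw": 1,"tx": 4.4,"ty": -1.28,"tz": 0.74,"wx": 0,"wy": 0,"wz": 0},
    {"jaw": 1,"tx": 4.4,"ty": -1.28,"tz": 0.74,"wx": 0,"wy": 0,"wz": 0},
    {"jaw": 1,"tx": 0,"ty": 0,"tz": 0,"wx": 0,"wy": 0,"wz": -9.7},
    {"jaw": 1,"tx": 0,"ty": 0,"tz": 0,"wx": 0,"wy": 0,"wz": -9.7},
    {"jaw": 1,"tx": 0,"ty": 0,"tz": 0,"wx": 0,"wy": 0,"wz": -9.7},
    {"jaw": 1,"tx": 0,"ty": 0,"tz": 0,"wx": 0,"wy": 0,"wz": -9.7},
    {"jaw": 1,"tx": 0,"ty": 0,"tz": 0,"wx": 0,"wy": 0,"wz": -9.7},
    {"jaw": 1,"tx": 0,"ty": 0,"tz": 0,"wx": 0,"wy": 0,"wz": -9.7},
    {"jaw": 1,"tx": 0,"ty": 0,"tz": 0,"wx": 0,"wy": 0,"wz": 0}
  ]
}}

```text
clock: 1.82
tcp_pos: [0.4547, -0.3334, 0.3601]
orientation: [-0.0, 0.744, 0.669, -0.0]
wrist_force: [-0.2, -0.3, 0.7]
finger_gap: 0.0851
```

```bash
python3 - <<'E'
from h import *
s=get_state();print(s["clock"],np.round(s["joint_pos"],3),np.round(s["tcp_pos"],4),np.round(s["orientation"],3))
c=cal("wrist"); im=eyes.read_camera("wrist"); cv2.imwrite("pics/c_w.png",im)
np.savez("c_w.npz",K=c[0],T=c[1])
E
```

```text
1.825 [-0.775  0.308 -0.071  1.192 -0.     0.902] [ 0.4547 -0.3334  0.3601] [-0.     0.744  0.669 -0.   ]
```

View pics/c_w.png

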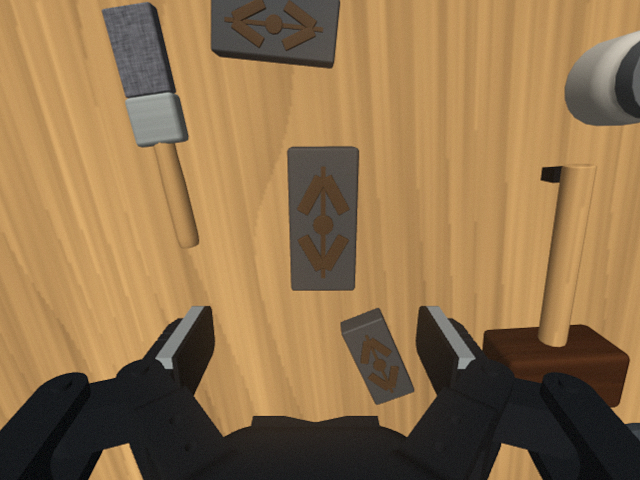

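The wrist view shows three plaques: centre (323,220), top (275,30) cut off by the border, and bottom (378,355). I'll measure their tops.

```bash
python3 - <<'E'
from h import *
im=cv2.imread("pics/c_w.png"); z=np.load("c_w.npz"); c=(z["K"],z["T"])
hsv=cv2.cvtColor(im,cv2.COLOR_BGR2HSV)
print(hsv[160,310],hsv[270,310],hsv[225,322],hsv[220,260])
for z0,nm in ((.032,"c"),):
    m=((hsv[...,1]<60)&(hsv[...,2]<110)).astype(np.uint8); m[130:305,270:375]*=1
    mm=np.zeros_like(m); mm[130:305,270:375]=m[130:305,270:375]
    mm=cv2.morphologyEx(mm,cv2.MORPH_CLOSE,np.ones((25,25)))
    k=max(cv2.findContours(mm,0,2)[0],key=cv2.contourArea)
    r=cv2.minAreaRect(k); print(r,cv2.boxPoints(r))
    p=np.array([onz("wrist",q[0],z0,c)[:2] for q in k],np.float32); r=cv2.minAreaRect(p); print(r)
for a,b in (((212,52),(334,67)),((342,327),(378,404)),((342,327),(380,316))):
    A,B=onz("wrist",a,.028,c),onz("wrist",b,.028,c); print(np.linalg.norm(A-B))
cv2.imwrite("pics/c1.png",cv2.resize(im[130:310,260:390],None,fx=3.3,fy=3.3))
E
```

```text
[15 36 86] [16 45 85] [ 16 120  87] [ 17 127 206]
((322.5, 218.0), (142.0, 69.0), 90.0) [[288. 147.]
 [357. 147.]
 [357. 289.]
 [288. 289.]]
((0.46180567145347595, -0.33301788568496704), (0.12823247909545898, 0.058200426399707794), 84.2589111328125)
0.0949298362828813
0.10128624870319514
0.038546056660384444
```

View pics/c1.png

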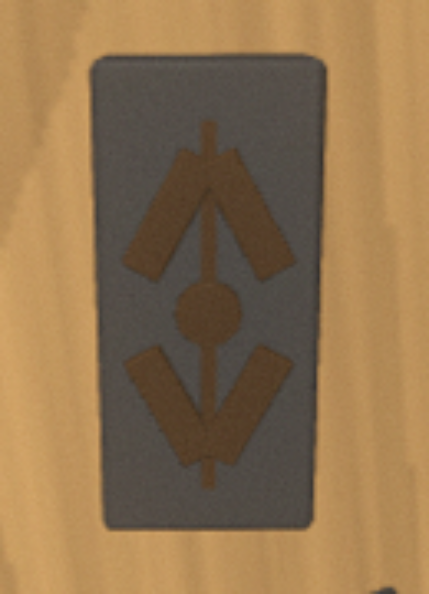

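The centre block measures about 130 x 60 mm, with the others at roughly 95–101 mm long. That confirms it is the largest. Now I descend and grip it.

Emit:
{"name": "carry_out", "arguments": {
  "motion": [
    {"jaw": 1,"tx": 0.1,"ty": 0.7,"tz": 3,"wx": 0,"wy": 0,"wz": 0},
    {"jaw": 1,"tx": 0,"ty": 0,"tz": 4,"wx": 0,"wy": 0,"wz": 0},
    {"jaw": 1,"tx": 0,"ty": 0,"tz": 4,"wx": 0,"wy": 0,"wz": 0},
    {"jaw": 1,"tx": 0,"ty": 0,"tz": 4,"wx": 0,"wy": 0,"wz": 0},
    {"jaw": 1,"tx": 0,"ty": 0,"tz": 3,"wx": 0,"wy": 0,"wz": 0},
    {"jaw": 1,"tx": 0,"ty": 0,"tz": 1,"wx": 0,"wy": 0,"wz": 0},
    {"jaw": 1,"tx": 0,"ty": 0,"tz": 0,"wx": 0,"wy": 0,"wz": 0}
  ]
}}

```text
clock: 2.75
tcp_pos: [0.4617, -0.3332, 0.1702]
orientation: [-0.0, 0.743, 0.669, -0.0]
wrist_force: [0.9, -0.1, 0.6]
finger_gap: 0.0855
```

Emit:
{"name": "carry_out", "arguments": {
  "motion": [
    {"jaw": -1,"tx": 0,"ty": 0,"tz": 0,"wx": 0,"wy": 0,"wz": 0},
    {"jaw": -1,"tx": 0,"ty": 0,"tz": 0,"wx": 0,"wy": 0,"wz": 0},
    {"jaw": -1,"tx": 0,"ty": 0,"tz": 0,"wx": 0,"wy": 0,"wz": 0},
    {"jaw": -1,"tx": 0,"ty": 0,"tz": 0,"wx": 0,"wy": 0,"wz": 0},
    {"jaw": -1,"tx": 0,"ty": 0,"tz": 0,"wx": 0,"wy": 0,"wz": 0},
    {"jaw": -1,"tx": 0,"ty": 0,"tz": 0,"wx": 0,"wy": 0,"wz": 0}
  ],
  "force": 60
}}

```text
clock: 3.5
tcp_pos: [0.4624, -0.3338, 0.1721]
orientation: [0.002, 0.743, 0.669, 0.0]
wrist_force: [-0.1, -0.5, 7.6]
finger_gap: 0.0591
```

Emit:
{"name": "carry_out", "arguments": {
  "motion": [
    {"jaw": -1,"tx": 0,"ty": 0,"tz": -2,"wx": 0,"wy": 0,"wz": 0},
    {"jaw": -1,"tx": 0,"ty": 0,"tz": -5,"wx": 0,"wy": 0,"wz": 0},
    {"jaw": -1,"tx": 0,"ty": 0,"tz": -5,"wx": 0,"wy": 0,"wz": 0},
    {"jaw": -1,"tx": 0,"ty": 0,"tz": -5,"wx": 0,"wy": 0,"wz": 0},
    {"jaw": -1,"tx": 0,"ty": 0,"tz": -5,"wx": 0,"wy": 0,"wz": 0},
    {"jaw": -1,"tx": 0,"ty": 0,"tz": -3,"wx": 0,"wy": 0,"wz": 0},
    {"jaw": -1,"tx": 0,"ty": 0,"tz": 0,"wx": 0,"wy": 0,"wz": 0}
  ]
}}

```text
clock: 4.38
tcp_pos: [0.4621, -0.3335, 0.4232]
orientation: [0.003, 0.743, 0.669, 0.0]
wrist_force: [0.1, -0.3, -2.4]
finger_gap: 0.0591
```

```bash
python3 - <<'E'
from h import *
s=get_state();print(s["clock"],np.round(s["joint_pos"],3),np.round(s["tcp_pos"],4),np.round(s["orientation"],3),s["finger_gap"],np.round(s["wrist_force"],2))
c=cal("wrist"); im=eyes.read_camera("wrist"); cv2.imwrite("pics/d_w.png",im)
np.savez("d_w.npz",K=c[0],T=c[1])
E
```

```text
4.375 [-0.766  0.296  0.067  1.336 -0.     0.909] [ 0.4621 -0.3335  0.4232] [0.003 0.743 0.669 0.   ] 0.059070425708772224 [ 0.15 -0.31 -2.38]
```

View pics/d_w.png

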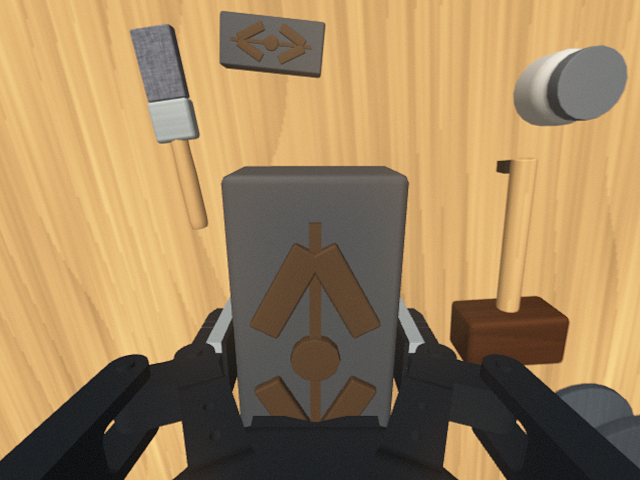

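Gripped, with the gap at 59 mm. The circle of the relief sits at (316,357), so it is centred. Now I go above the jig for a closer look at it.

```bash
python3 - <<'E'
from h import *
v=np.array([0.6409,0.1531,0.0713,0.1078]); R=deckR(v[3]); 
RT=np.column_stack([R[:,1],R[:,0],-R[:,2]])
p,R0=tool(); z=np.load("d_w.npz"); c=(z["K"],z["T"])
o,d=ray("wrist",(316,357),c); o=R0.T@(o-p); d=R0.T@d; print("circle in tool",(o+d*(.136-o[2])/d[2]).round(4))
g=v[:3]+R@np.array([0,.01,.30]); print(g.round(3)); plan(g,RT)
E
```

```text
circle in tool [-0.0009  0.0015  0.136 ]
[0.528 0.151 0.349]
rot deg [-21.83   2.42 -11.98] then shift cm [47.42  8.26 11.04] rows>= 8.23
shift in current frame [48.85  1.54  7.08]
```

Emit:
{"name": "carry_out", "arguments": {
  "motion": [
    {"jaw": -1,"tx": 5.4,"ty": 0.2,"tz": 0.8,"wx": 0,"wy": 0,"wz": 0},
    {"jaw": -1,"tx": 5.4,"ty": 0.2,"tz": 0.8,"wx": 0,"wy": 0,"wz": 0},
    {"jaw": -1,"tx": 5.4,"ty": 0.2,"tz": 0.8,"wx": 0,"wy": 0,"wz": 0},
    {"jaw": -1,"tx": 5.4,"ty": 0.2,"tz": 0.8,"wx": 0,"wy": 0,"wz": 0},
    {"jaw": -1,"tx": 5.4,"ty": 0.2,"tz": 0.8,"wx": 0,"wy": 0,"wz": 0},
    {"jaw": -1,"tx": 5.4,"ty": 0.2,"tz": 0.8,"wx": 0,"wy": 0,"wz": 0},
    {"jaw": -1,"tx": 5.4,"ty": 0.2,"tz": 0.8,"wx": 0,"wy": 0,"wz": 0},
    {"jaw": -1,"tx": 5.4,"ty": 0.2,"tz": 0.8,"wx": 0,"wy": 0,"wz": 0},
    {"jaw": -1,"tx": 5.4,"ty": 0.2,"tz": 0.8,"wx": 0,"wy": 0,"wz": 0},
    {"jaw": -1,"tx": 0,"ty": 0,"tz": 0,"wx": -7.3,"wy": 0.8,"wz": -4},
    {"jaw": -1,"tx": 0,"ty": 0,"tz": 0,"wx": -7.3,"wy": 0.8,"wz": -4},
    {"jaw": -1,"tx": 0,"ty": 0,"tz": 0,"wx": -7.3,"wy": 0.8,"wz": -4},
    {"jaw": -1,"tx": 0,"ty": 0,"tz": 0,"wx": 0,"wy": 0,"wz": 0}
  ]
}}

```text
clock: 6.05
tcp_pos: [0.5278, 0.1482, 0.3455]
orientation: [0.125, 0.656, 0.731, 0.14]
wrist_force: [-0.9, -0.6, -1.8]
finger_gap: 0.0591
```

```bash
python3 - <<'E'
from h import *
s=get_state();print(s["clock"],np.round(s["joint_pos"],3),np.round(s["tcp_pos"],4),np.round(s["orientation"],3),s["finger_gap"],np.round(s["wrist_force"],2))
c=cal("wrist"); im=eyes.read_camera("wrist"); cv2.imwrite("pics/e_w.png",im)
np.savez("e_w.npz",K=c[0],T=c[1])
E
```

```text
6.05 [ 0.129  0.117 -0.401  0.675 -0.007  1.591] [0.5278 0.1482 0.3455] [0.125 0.656 0.731 0.14 ] 0.05913659439051335 [-0.86 -0.56 -1.76]
```

View pics/e_w.png

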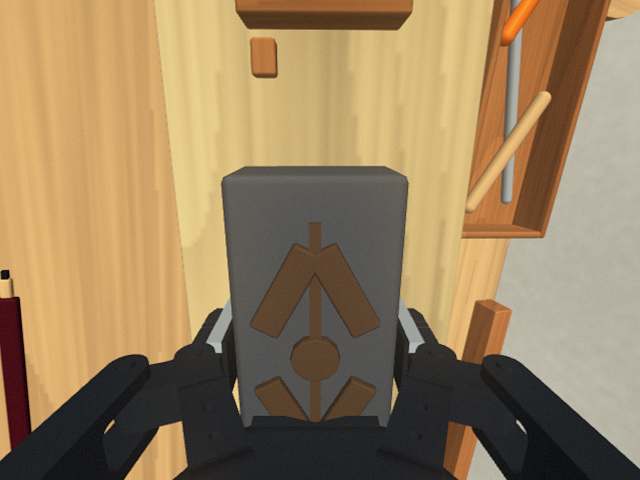

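The wrist picture shows the stop at the top (237–411, row ~28), one lug at (264,58), and the deck edges at left and right. I enlarge it to refine the fit.

```bash
python3 - <<'E'
from h import *
im=cv2.imread("pics/e_w.png")
cv2.imwrite("pics/e1.png",cv2.resize(im[0:100,225:425],None,fx=4,fy=4,interpolation=cv2.INTER_CUBIC))
v=np.array([0.6409,0.1531,0.0713,0.1078]); R=deckR(v[3]); z=np.load("e_w.npz"); c=(z["K"],z["T"])
L={"stopTL":(-50,150,34),"stopTR":(50,150,34),"stopBL":(-50,150,0),"stopBR":(50,150,0),"lugA":(-30,121,14),"lugB":(-30,143,14),"lugC":(-46,121,14)}
for k,P in L.items(): print(k,proj("wrist",R@(np.array(P)/1000)+v[:3],c)[0].round(1))
for row in (20,100,160): 
    g=im[row].astype(int); print(row,[ (x,im[row,x].tolist()) for x in range(146,200,6)])
E
```

```text
stopTL [233.2  13. ]
stopTR [406.7  12.7]
stopBL [244.8  29.4]
stopBR [394.2  29.1]
lugA [273.7  73.6]
lugB [272.5  35.7]
lugC [249.4  73.7]
20 [(146, [102, 162, 203]), (152, [105, 167, 215]), (158, [134, 199, 227]), (164, [135, 200, 227]), (170, [135, 200, 227]), (176, [128, 193, 220]), (182, [130, 197, 224]), (188, [136, 204, 230]), (194, [135, 200, 228])]
100 [(146, [102, 162, 204]), (152, [113, 174, 222]), (158, [106, 167, 215]), (164, [118, 174, 207]), (170, [140, 204, 229]), (176, [135, 203, 230]), (182, [133, 197, 226]), (188, [128, 194, 224]), (194, [140, 207, 232])]
160 [(146, [103, 164, 207]), (152, [104, 164, 208]), (158, [115, 180, 223]), (164, [105, 167, 213]), (170, [104, 161, 204]), (176, [143, 209, 232]), (182, [143, 207, 232]), (188, [135, 201, 227]), (194, [139, 205, 230])]
```

View pics/e1.png

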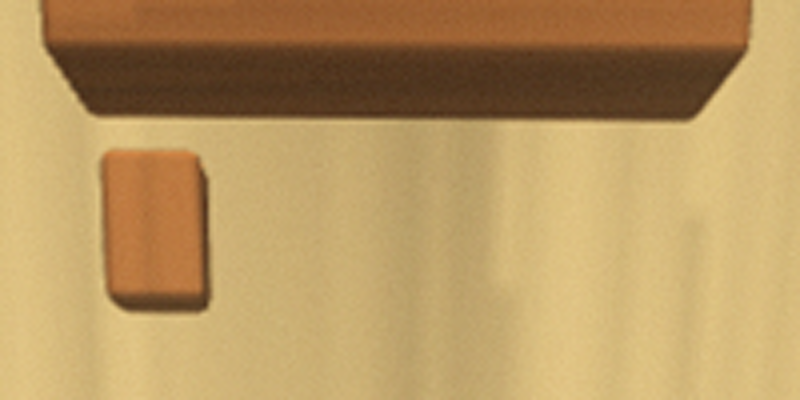

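```bash
python3 - <<'E'
from h import *
cs,cd=cal("scene"),cal("side"); z=np.load("e_w.npz"); cw=(z["K"],z["T"])
S=lambda x,y:(275+x/4,235+y/4); D=lambda x,y:(180+x/4.2,195+y/4.2); W=lambda x,y:(225+x/4,y/4)
wr=[("wrist",cw,(-50,150,34),W(45,45)),("wrist",cw,(50,150,34),W(748,45)),("wrist",cw,(-50,150,0),W(92,115)),("wrist",cw,(50,150,0),W(695,118)),
("wrist",cw,(-46,121,14),W(107,294)),("wrist",cw,(-30,121,14),W(203,294)),("wrist",cw,(-30,143,14),W(198,151)),("wrist",cw,(-46,143,14),W(102,151))]
obs=[("scene",cs,(110,190,0),S(755,383)),("scene",cs,(-110,190,0),S(702,128)),("scene",cs,(110,-190,0),S(50,325)),
("scene",cs,(0,-150,76),S(150,88)),
("side",cd,(110,190,0),D(45,373)),("side",cd,(-110,190,0),D(348,552)),("side",cd,(-110,-190,0),D(590,207)),("side",cd,(110,-190,0),D(335,55)),
("side",cd,(0,-150,76),D(463,85))]
for o in (wr,wr+obs):
    v,r=fitdeck(o); print(v.round(4),np.degrees(v[3])); print(r.round(1).tolist())
R=deckR(v[3]); np.save("deck.npy",v)
RT=np.column_stack([R[:,1],R[:,0],-R[:,2]])
p,R0=tool()
# plaque top corners held -> orientation in tool: left/right edges of plaque top
print("tcp in deck",(R.T@(p-v[:3])*1000).round(1))
for y,h in((.079,.06),(.079,.0)):
    plan(v[:3]+R@np.array([-0.001,y,.172+h]),RT)
E
```

```text
[0.6414 0.1525 0.0752 0.1049] 6.008561682985893
[[-0.3, 0.9], [-0.0, 1.1], [-0.7, 0.2], [-0.1, -0.4], [0.1, 0.2], [0.8, 0.3], [1.0, -2.4], [-0.4, -2.4]]
[0.6418 0.1529 0.0737 0.105 ] 6.018778963429044
[[0.0, 1.0], [-0.9, 1.2], [-0.5, 0.2], [-0.8, -0.4], [0.3, -0.0], [0.8, 0.0], [1.0, -2.4], [-0.3, -2.5], [1.7, 1.3], [-1.2, 0.3], [-0.1, -2.1], [-0.2, 0.1], [-0.3, -2.6], [0.4, -0.6], [-0.3, -0.2], [-1.9, -1.1], [1.1, -0.5]]
tcp in deck [ -3.    7.1 295. ]
rot deg [-0.37 -0.11  0.06] then shift cm [7.19 0.2  6.3 ] rows>= 1.59
shift in current frame [7.18 0.25 6.31]
rot deg [-0.37 -0.11  0.06] then shift cm [ 7.19  0.2  12.3 ] rows>= 2.37
shift in current frame [ 7.16  0.29 12.31]
```

The deck fits agree within about 1.5 mm. I move above the seat about 4 mm uphill of the lugs, then descend in steps.

Emit:
{"name": "carry_out", "arguments": {
  "motion": [
    {"jaw": -1,"tx": 3.6,"ty": 0.4,"tz": 2.5,"wx": -0.4,"wy": -0.1,"wz": 0},
    {"jaw": -1,"tx": 3.6,"ty": 0.3,"tz": 2.5,"wx": 0,"wy": 0,"wz": 0},
    {"jaw": -1,"tx": 0,"ty": 0,"tz": 2.3,"wx": 0,"wy": 0,"wz": 0},
    {"jaw": -1,"tx": 0,"ty": 0,"tz": 0,"wx": 0,"wy": 0,"wz": 0}
  ]
}}

```text
clock: 6.6
tcp_pos: [0.5558, 0.2236, 0.2801]
orientation: [0.128, 0.656, 0.73, 0.141]
wrist_force: [0.1, 0.3, -2.2]
finger_gap: 0.0592
```

```bash
python3 - <<'E'
from h import *
v=np.load("deck.npy");R=deckR(v[3]);p,R0=tool(); s=get_state()
print("tcp in deck",(R.T@(p-v[:3])*1000).round(1),np.round(R.T@s["wrist_force"],2))
c=cal("wrist"); im=eyes.read_camera("wrist"); cv2.imwrite("pics/f_w.png",im)
im=eyes.read_camera("scene");cv2.imwrite("pics/f_s.png",cv2.resize(im[200:345,275:475],None,fx=4,fy=4,interpolation=cv2.INTER_CUBIC))
RT=np.column_stack([R[:,1],R[:,0],-R[:,2]]);plan(v[:3]+R@np.array([.004,.079,.172]),RT)
E
```

```text
tcp in deck [  4.9  79.3 220.6] [-0.71  0.31 -2.1 ]
rot deg [0.23 0.02 0.09] then shift cm [ 0.01 -0.25  5.09] rows>= 0.85
shift in current frame [ 0.01 -0.27  5.09]
```

View pics/f_w.png

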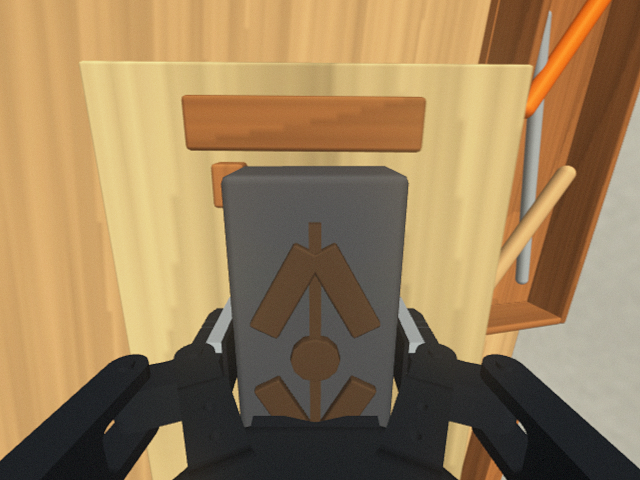

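View pics/f_s.png

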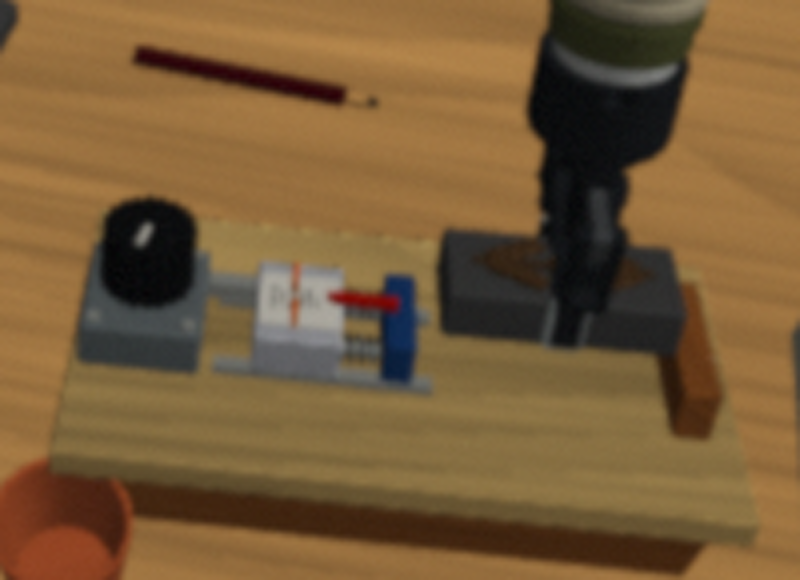

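```bash
python3 - <<'E'
from h import *
v=np.load("deck.npy");R=deckR(v[3]); c=cal("wrist")
for px,zz in (((187,150),34),((423,151),34),((80,62),0),((532,66),0),((212,164),14)):
    o,d=ray("wrist",px,c); o=R.T@(o-v[:3]);d=R.T@d; print(px,((o+d*(zz/1000-o[2])/d[2])*1000).round(1))
E
```

```text
(187, 150) [-48.4 148.3  34. ]
(423, 151) [ 55.1 148.1  34. ]
(80, 62) [-108.5  188.7    0. ]
(532, 66) [116.  187.4   0. ]
(212, 164) [-43.6 140.5  14. ]
```

Emit:
{"name": "carry_out", "arguments": {
  "motion": [
    {"jaw": -1,"tx": 0,"ty": 0,"tz": 2.2,"wx": 0.2,"wy": 0,"wz": 0},
    {"jaw": -1,"tx": 0,"ty": 0,"tz": 1.8,"wx": 0,"wy": 0,"wz": 0},
    {"jaw": -1,"tx": 0,"ty": 0,"tz": 0.4,"wx": 0,"wy": 0,"wz": 0},
    {"jaw": -1,"tx": 0,"ty": 0,"tz": 0,"wx": 0,"wy": 0,"wz": 0}
  ]
}}

```text
clock: 7.2
tcp_pos: [0.573, 0.2251, 0.2426]
orientation: [0.129, 0.656, 0.73, 0.143]
wrist_force: [-0.2, 0.5, -1.7]
finger_gap: 0.0594
```

```bash
python3 - <<'E'
from h import *
v=np.load("deck.npy");R=deckR(v[3]);p,R0=tool(); s=get_state()
print("tcp in deck",(R.T@(p-v[:3])*1000).round(1),np.round(R.T@s["wrist_force"],2))
c=cal("wrist"); im=eyes.read_camera("wrist"); cv2.imwrite("pics/g_w.png",im)
im=eyes.read_camera("side");cv2.imwrite("pics/g_s.png",cv2.resize(im[175:335,180:340],None,fx=3.7,fy=3.7,interpolation=cv2.INTER_CUBIC))
E
```

```text
tcp in deck [  6.8  79.  179.4] [-0.74  0.49 -1.54]
```

View pics/g_w.png

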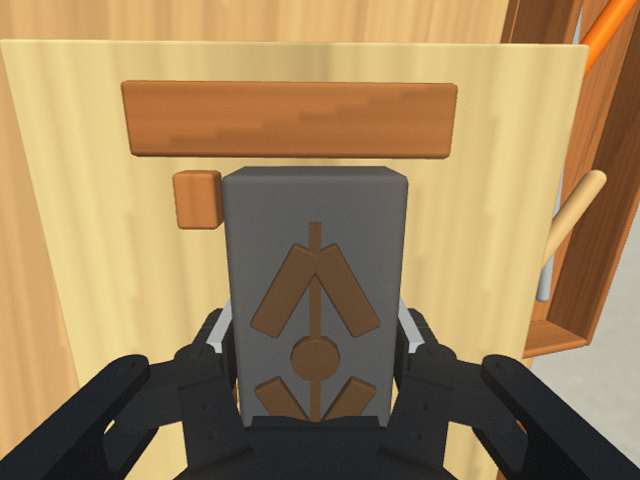

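View pics/g_s.png

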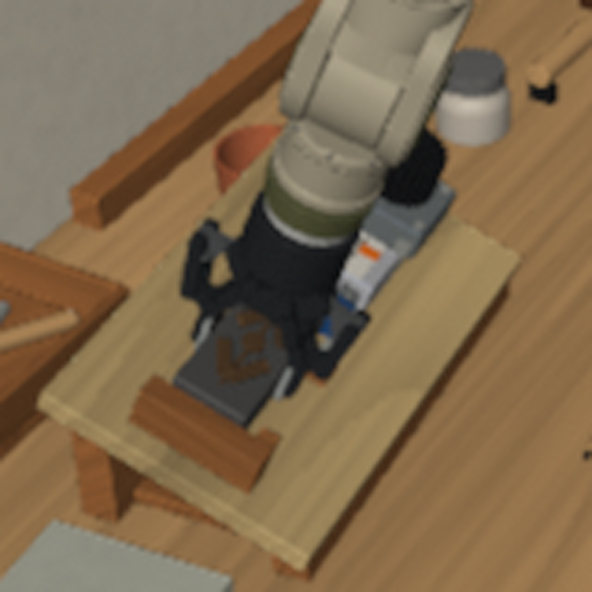

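The plaque's lower edge clears the lug, with the lug's upper face at column 221, left of the plaque's edge. I lower it gently to contact.

Emit:
{"name": "carry_out", "arguments": {
  "motion": [
    {"jaw": -1,"tx": 0,"ty": 0,"tz": 0.3,"wx": 0,"wy": 0,"wz": 0},
    {"jaw": -1,"tx": 0,"ty": 0,"tz": 0.1,"wx": 0,"wy": 0,"wz": 0},
    {"jaw": -1,"tx": 0,"ty": 0,"tz": 0,"wx": 0,"wy": 0,"wz": 0}
  ]
}}

```text
clock: 7.68
tcp_pos: [0.5745, 0.2256, 0.2397]
orientation: [0.129, 0.656, 0.73, 0.143]
wrist_force: [-3.2, -0.0, 3.2]
finger_gap: 0.0592
```

Emit:
{"name": "carry_out", "arguments": {
  "motion": [
    {"jaw": -1,"tx": 0,"ty": 0,"tz": 0.15,"wx": 0,"wy": 0,"wz": 0},
    {"jaw": -1,"tx": 0,"ty": 0,"tz": 0,"wx": 0,"wy": 0,"wz": 0}
  ]
}}

```text
clock: 7.92
tcp_pos: [0.5745, 0.2257, 0.2396]
orientation: [0.129, 0.655, 0.73, 0.143]
wrist_force: [-12.3, -1.3, 16.0]
finger_gap: 0.0592
```

Emit:
{"name": "carry_out", "arguments": {
  "motion": [
    {"jaw": -1,"tx": 0,"ty": 0,"tz": 0.15,"wx": 0,"wy": 0,"wz": 0},
    {"jaw": -1,"tx": 0,"ty": 0,"tz": 0,"wx": 0,"wy": 0,"wz": 0}
  ]
}}

```text
clock: 8.18
tcp_pos: [0.5745, 0.2257, 0.2396]
orientation: [0.129, 0.655, 0.73, 0.143]
wrist_force: [-19.7, -3.7, 27.6]
finger_gap: 0.0593
```

Contact with the deck. I relieve the pressure, then slide down-slope to the lugs.

Emit:
{"name": "carry_out", "arguments": {
  "motion": [
    {"jaw": -1,"tx": 0,"ty": 0,"tz": -0.3,"wx": 0,"wy": 0,"wz": 0},
    {"jaw": -1,"tx": 0,"ty": -0.3,"tz": 0,"wx": 0,"wy": 0,"wz": 0},
    {"jaw": -1,"tx": 0,"ty": 0,"tz": 0,"wx": 0,"wy": 0,"wz": 0}
  ]
}}

```text
clock: 8.55
tcp_pos: [0.5726, 0.2254, 0.2389]
orientation: [0.13, 0.655, 0.73, 0.144]
wrist_force: [-2.1, 0.1, 7.3]
finger_gap: 0.0593
```

Emit:
{"name": "carry_out", "arguments": {
  "motion": [
    {"jaw": -1,"tx": 0,"ty": -0.2,"tz": 0,"wx": 0,"wy": 0,"wz": 0},
    {"jaw": -1,"tx": 0,"ty": 0,"tz": 0,"wx": 0,"wy": 0,"wz": 0}
  ]
}}

```text
clock: 8.8
tcp_pos: [0.5713, 0.2253, 0.2385]
orientation: [0.13, 0.655, 0.73, 0.145]
wrist_force: [-0.7, 0.0, 6.6]
finger_gap: 0.059
```

Emit:
{"name": "carry_out", "arguments": {
  "motion": [
    {"jaw": -1,"tx": 0,"ty": -0.2,"tz": 0,"wx": 0,"wy": 0,"wz": 0},
    {"jaw": -1,"tx": 0,"ty": 0,"tz": 0,"wx": 0,"wy": 0,"wz": 0}
  ]
}}

```text
clock: 9.05
tcp_pos: [0.5695, 0.2251, 0.2377]
orientation: [0.13, 0.655, 0.73, 0.145]
wrist_force: [-0.6, 0.6, 5.5]
finger_gap: 0.0588
```

```bash
python3 - <<'E'
from h import *
v=np.load("deck.npy");R=deckR(v[3]);p,R0=tool(); s=get_state()
print("tcp in deck",(R.T@(p-v[:3])*1000).round(1),np.round(R.T@s["wrist_force"],2))
RT=np.column_stack([R[:,1],R[:,0],-R[:,2]]);plan(p,RT)
E
```

```text
tcp in deck [  1.8  79.4 176.2] [1.55 0.71 5.29]
rot deg [ 0.45 -0.03  0.13] then shift cm [0. 0. 0.] rows>= 0.05
shift in current frame [0. 0. 0.]
```

Emit:
{"name": "carry_out", "arguments": {
  "motion": [
    {"jaw": -1,"tx": 0,"ty": -0.2,"tz": 0,"wx": 0,"wy": 0,"wz": 0},
    {"jaw": -1,"tx": 0,"ty": 0,"tz": 0,"wx": 0,"wy": 0,"wz": 0}
  ]
}}

```text
clock: 9.3
tcp_pos: [0.5677, 0.2249, 0.237]
orientation: [0.13, 0.655, 0.73, 0.145]
wrist_force: [0.2, -0.5, 5.5]
finger_gap: 0.0592
```

Emit:
{"name": "carry_out", "arguments": {
  "motion": [
    {"jaw": -1,"tx": 0,"ty": -0.2,"tz": 0,"wx": 0,"wy": 0,"wz": 0},
    {"jaw": -1,"tx": 0,"ty": 0,"tz": 0,"wx": 0,"wy": 0,"wz": 0}
  ]
}}

```text
clock: 9.55
tcp_pos: [0.5661, 0.2247, 0.2364]
orientation: [0.13, 0.655, 0.73, 0.145]
wrist_force: [0.9, -0.1, 6.4]
finger_gap: 0.0589
```

```bash
python3 - <<'E'
from h import *
v=np.load("deck.npy");R=deckR(v[3]);p,R0=tool(); s=get_state()
print("tcp in deck",(R.T@(p-v[:3])*1000).round(1),np.round(R.T@s["wrist_force"],2))
im=eyes.read_camera("wrist"); cv2.imwrite("pics/i_w.png",im)
E
```

```text
tcp in deck [ -1.9  79.3 176.2] [ 3.24 -0.19  5.62]
```

View pics/i_w.png

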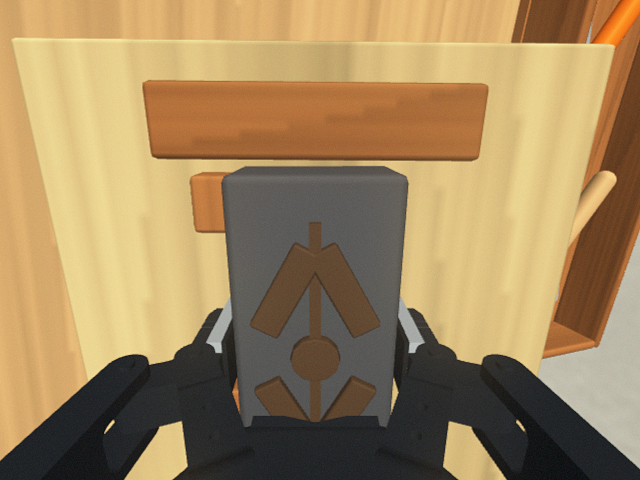

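Emit:
{"name": "carry_out", "arguments": {
  "motion": [
    {"jaw": -1,"tx": 0,"ty": -0.15,"tz": 0,"wx": 0,"wy": 0,"wz": 0},
    {"jaw": -1,"tx": 0,"ty": 0,"tz": 0,"wx": 0,"wy": 0,"wz": 0}
  ]
}}

```text
clock: 9.85
tcp_pos: [0.5657, 0.2246, 0.2363]
orientation: [0.131, 0.656, 0.729, 0.146]
wrist_force: [6.8, 1.3, 3.2]
finger_gap: 0.059
```

Emit:
{"name": "carry_out", "arguments": {
  "motion": [
    {"jaw": -1,"tx": 0,"ty": -0.15,"tz": 0,"wx": 0,"wy": 0,"wz": 0},
    {"jaw": -1,"tx": 0,"ty": 0,"tz": 0,"wx": 0,"wy": 0,"wz": 0}
  ]
}}

```text
clock: 10.1
tcp_pos: [0.5652, 0.2245, 0.2362]
orientation: [0.132, 0.656, 0.729, 0.147]
wrist_force: [8.5, 1.6, 2.8]
finger_gap: 0.0592
```

```bash
python3 - <<'E'
from h import *
v=np.load("deck.npy");R=deckR(v[3]);p,R0=tool(); s=get_state()
print("tcp in deck",(R.T@(p-v[:3])*1000).round(1),np.round(R.T@s["wrist_force"],2))
E
```

```text
tcp in deck [ -2.8  79.2 176.4] [ 9.07  0.68 -0.65]
```

Lug contact is clear: 9 N up-slope at deck x ≈ -2.6. I press lightly down and let go.

Emit:
{"name": "carry_out", "arguments": {
  "motion": [
    {"jaw": -1,"tx": 0,"ty": 0.05,"tz": 0.15,"wx": 0,"wy": 0,"wz": 0},
    {"jaw": 1,"tx": 0,"ty": 0,"tz": 0,"wx": 0,"wy": 0,"wz": 0},
    {"jaw": 1,"tx": 0,"ty": 0,"tz": 0,"wx": 0,"wy": 0,"wz": 0},
    {"jaw": 1,"tx": 0,"ty": 0,"tz": 0,"wx": 0,"wy": 0,"wz": 0},
    {"jaw": 1,"tx": 0,"ty": 0,"tz": 0,"wx": 0,"wy": 0,"wz": 0},
    {"jaw": 1,"tx": 0,"ty": 0,"tz": -2,"wx": 0,"wy": 0,"wz": 0},
    {"jaw": 1,"tx": 0,"ty": 0,"tz": -4,"wx": 0,"wy": 0,"wz": 0},
    {"jaw": 1,"tx": 0,"ty": 0,"tz": -4,"wx": 0,"wy": 0,"wz": 0},
    {"jaw": 1,"tx": 0,"ty": 0,"tz": -4,"wx": 0,"wy": 0,"wz": 0},
    {"jaw": 1,"tx": 0,"ty": 0,"tz": 0,"wx": 0,"wy": 0,"wz": 0}
  ]
}}

```text
clock: 11.35
tcp_pos: [0.5104, 0.219, 0.3659]
orientation: [0.131, 0.655, 0.73, 0.146]
wrist_force: [-0.0, 0.4, -0.6]
finger_gap: 0.0856
```

```bash
python3 - <<'E'
from h import *
v=np.load("deck.npy");R=deckR(v[3]);p,R0=tool(); s=get_state()
print(np.round(s["joint_pos"],3),"tcp in deck",(R.T@(p-v[:3])*1000).round(1),np.round(R.T@s["wrist_force"],2))
c=cal("wrist");im=eyes.read_camera("wrist"); cv2.imwrite("pics/j_w.png",im); np.savez("j_w.npz",K=c[0],T=c[1])
im=eyes.read_camera("side");cv2.imwrite("pics/j_s.png",cv2.resize(im[175:335,180:340],None,fx=3.7,fy=3.7,interpolation=cv2.INTER_CUBIC))
E
```

```text
[ 0.275  0.114 -0.355  0.713 -0.063  1.726] tcp in deck [ -5.3  79.5 317.3] [-0.24  0.43 -0.6 ]
```

View pics/j_w.png

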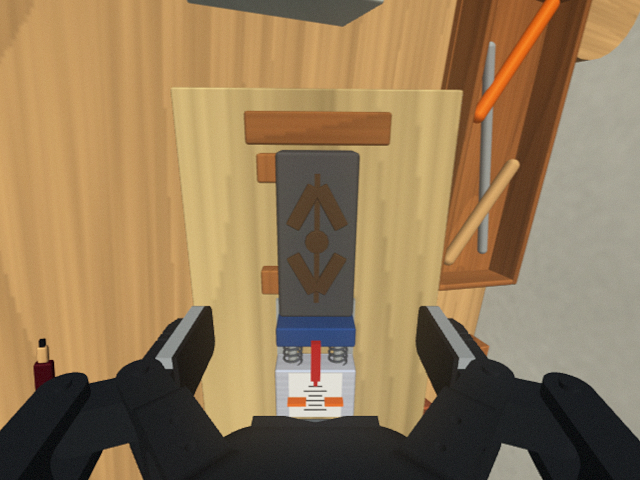

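View pics/j_s.png

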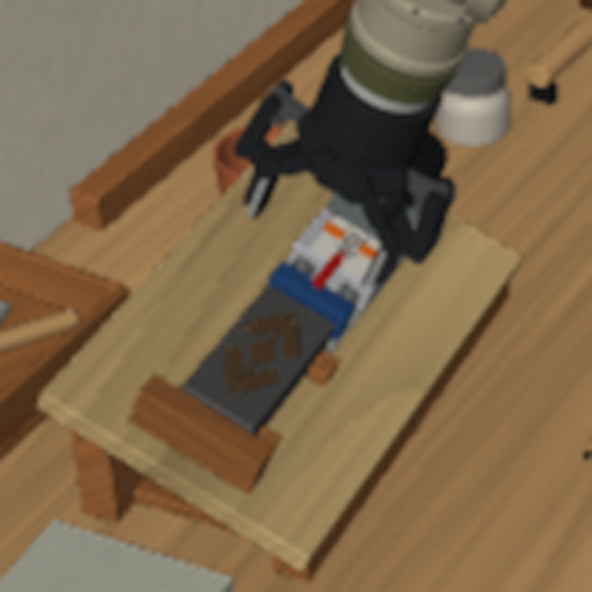

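The plaque lies flat against both lugs (265,168) and (270,280), relief up, between the stop and the blue jaw, and it is released. Next I go over the knob.

Emit:
{"name": "carry_out", "arguments": {
  "motion": [
    {"jaw": 1,"tx": -4.6,"ty": 0.1,"tz": 0,"wx": 0.1,"wy": 0,"wz": 0},
    {"jaw": 1,"tx": -4.6,"ty": 0.1,"tz": 0,"wx": 0.1,"wy": 0,"wz": 0},
    {"jaw": 1,"tx": -4.6,"ty": 0.1,"tz": 0,"wx": 0.1,"wy": 0,"wz": 0},
    {"jaw": 1,"tx": -4.6,"ty": 0.1,"tz": 0,"wx": 0.1,"wy": 0,"wz": 0},
    {"jaw": 1,"tx": -4.6,"ty": 0.1,"tz": 0,"wx": 0.1,"wy": 0,"wz": 0},
    {"jaw": 1,"tx": 0,"ty": 0,"tz": 0,"wx": 0,"wy": 0,"wz": 0}
  ]
}}

```text
clock: 12.2
tcp_pos: [0.5396, -0.0125, 0.3621]
orientation: [0.125, 0.658, 0.729, 0.139]
wrist_force: [0.3, -0.1, -0.5]
finger_gap: 0.0854
```

```bash
python3 - <<'E'
from h import *
v=np.load("deck.npy");R=deckR(v[3]);p,R0=tool(); s=get_state()
print(np.round(s["joint_pos"],3),"tcp in deck",(R.T@(p-v[:3])*1000).round(1))
c=cal("wrist");im=eyes.read_camera("wrist"); cv2.imwrite("pics/k_w.png",im); np.savez("k_w.npz",K=c[0],T=c[1])
print(proj("wrist",v[:3]+R@np.array([0,-.15,.076]),c))
RT=np.column_stack([R[:,1],R[:,0],-R[:,2]]);plan(p,RT)
E
```

```text
[-0.198  0.093 -0.382  0.735  0.109  1.291] tcp in deck [  -2.3 -153.8  311.9]
[[320.78860197 254.69889189]]
rot deg [-0.49 -0.02 -0.06] then shift cm [-0.15  0.02  0.01] rows>= 0.05
shift in current frame [-0.15  0.02  0.01]
```

View pics/k_w.png

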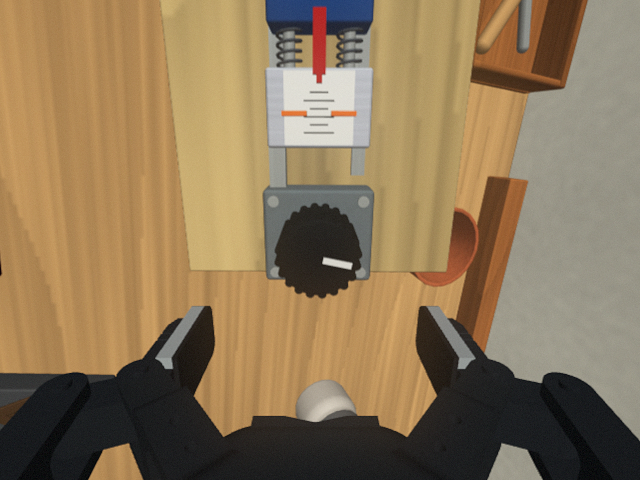

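The knob top is centred at about (319,249), the pointer tip at (319,82), and the orange tabs at row 113.

```bash
python3 - <<'E'
from h import *
p,R0=tool(); z=np.load("k_w.npz"); c=(z["K"],z["T"]); im=cv2.imread("pics/k_w.png")
m=(im.max(2)<50).astype(np.uint8); m[:195]=0;m[300:]=0;m[:,:265]=0;m[:,375:]=0
m=cv2.morphologyEx(m,cv2.MORPH_CLOSE,np.ones((13,13)))
k=max(cv2.findContours(m,0,2)[0],key=cv2.contourArea); print(cv2.boundingRect(k),cv2.minEnclosingCircle(k))
for px in ((319,250),(319,247)):
    o,d=ray("wrist",px,c); o=R0.T@(o-p); d=R0.T@d
    for h in (.232,.236): print(px,((o+d*(h-o[2])/d[2])*1000).round(1))
cv2.imwrite("pics/k1.png",cv2.resize(im[0:310,240:400],None,fx=1.9,fy=1.9,interpolation=cv2.INTER_CUBIC))
E
```

```text
(275, 204, 87, 93) ((317.8695068359375, 249.86878967285156), 46.58390426635742)
(319, 250) [  6.7   3.3 232. ]
(319, 250) [  5.3   3.4 236. ]
(319, 247) [  8.6   3.3 232. ]
(319, 247) [  7.3   3.4 236. ]
```

Emit:
{"name": "carry_out", "arguments": {
  "motion": [
    {"jaw": 1,"tx": 0.35,"ty": 0.2,"tz": 0,"wx": -0.5,"wy": 0,"wz": 0},
    {"jaw": 1,"tx": 0,"ty": 0,"tz": 0,"wx": 0,"wy": 0,"wz": -10.5},
    {"jaw": 1,"tx": 0,"ty": 0,"tz": 0,"wx": 0,"wy": 0,"wz": -10.5},
    {"jaw": 1,"tx": 0,"ty": 0,"tz": 0,"wx": 0,"wy": 0,"wz": -10.5},
    {"jaw": 1,"tx": 0,"ty": 0,"tz": 0,"wx": 0,"wy": 0,"wz": -10.5},
    {"jaw": 1,"tx": 0,"ty": 0,"tz": 0,"wx": 0,"wy": 0,"wz": -10.5},
    {"jaw": 1,"tx": 0,"ty": 0,"tz": 0,"wx": 0,"wy": 0,"wz": -10.5},
    {"jaw": 1,"tx": 0,"ty": 0,"tz": 0,"wx": 0,"wy": 0,"wz": -10.5},
    {"jaw": 1,"tx": 0,"ty": 0,"tz": 3,"wx": 0,"wy": 0,"wz": 0},
    {"jaw": 1,"tx": 0,"ty": 0,"tz": 0,"wx": 0,"wy": 0,"wz": 0}
  ]
}}

```text
clock: 13.5
tcp_pos: [0.5511, -0.0029, 0.3346]
orientation: [0.186, 0.087, 0.978, 0.038]
wrist_force: [-0.3, -1.0, 0.1]
finger_gap: 0.0853
```

```bash
python3 - <<'E'
from h import *
v=np.load("deck.npy");R=deckR(v[3]);p,R0=tool(); s=get_state()
print(np.round(s["joint_pos"],3),"tcp in deck",(R.T@(p-v[:3])*1000).round(1), "tool z in deck",(R.T@R0[:,2]).round(4))
c=cal("wrist");im=eyes.read_camera("wrist"); cv2.imwrite("pics/l_w.png",im)
q=v[:3]+R@np.array([0.0,-.15,.076]); print(proj("wrist",q,c),(R0.T@(q-p)*1000).round(1))
E
```

```text
[-0.176  0.131 -0.412  0.66   0.106  0.022] tcp in deck [  -1.  -145.4  281.8] tool z in deck [-0.0012  0.0028 -1.    ]
[[306.20608548 283.95657936]] [ -2.7  -4.6 205.8]
```

View pics/l_w.png

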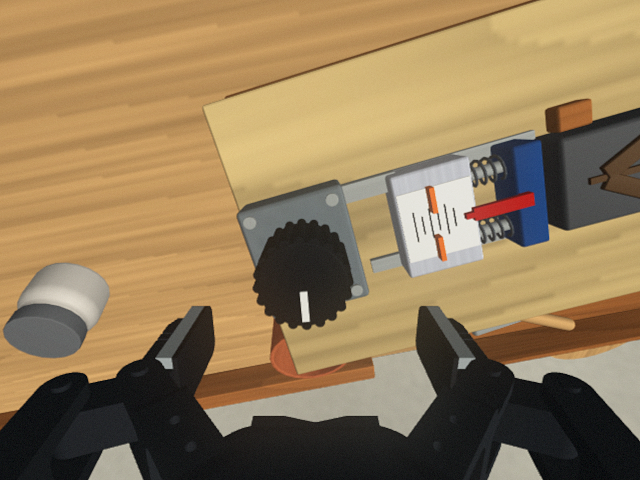

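The knob top is at about (304,281) in line with the prediction (306,284). I centre and descend.

Emit:
{"name": "carry_out", "arguments": {
  "motion": [
    {"jaw": 1,"tx": -0.2,"ty": -0.5,"tz": 0.5,"wx": 0,"wy": 0,"wz": 0},
    {"jaw": 1,"tx": 0,"ty": 0,"tz": 2.5,"wx": 0,"wy": 0,"wz": 0},
    {"jaw": 1,"tx": 0,"ty": 0,"tz": 2.5,"wx": 0,"wy": 0,"wz": 0},
    {"jaw": 1,"tx": 0,"ty": 0,"tz": 0.5,"wx": 0,"wy": 0,"wz": 0},
    {"jaw": 1,"tx": 0,"ty": 0,"tz": 0,"wx": 0,"wy": 0,"wz": 0}
  ]
}}

```text
clock: 14.18
tcp_pos: [0.5757, -0.0077, 0.2821]
orientation: [0.189, 0.088, 0.977, 0.038]
wrist_force: [-0.3, -0.1, 0.9]
finger_gap: 0.0854
```

```bash
python3 - <<'E'
from h import *
v=np.load("deck.npy");R=deckR(v[3]);p,R0=tool(); s=get_state()
print(np.round(s["joint_pos"],3),"tcp in deck",(R.T@(p-v[:3])*1000).round(1), "tool z in deck",(R.T@R0[:,2]).round(4),np.round(s["wrist_force"],2))
c=cal("wrist");im=eyes.read_camera("wrist"); cv2.imwrite("pics/m_w.png",im)
E
```

```text
[-0.176  0.222 -0.442  0.533  0.105  0.024] tcp in deck [   1.5 -152.8  224.2] tool z in deck [ 3.5e-03  3.0e-04 -1.0e+00] [-0.32 -0.1   0.86]
```

View pics/m_w.png

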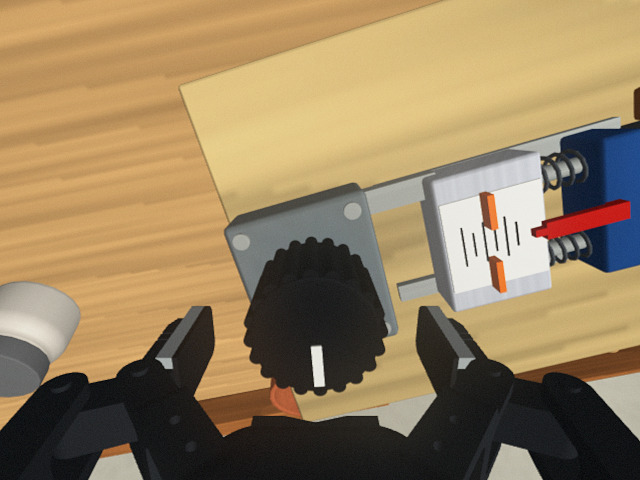

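The knob is centred between the pads (col 315) but about 3 mm ahead in tool x, so I correct that and grip.

Emit:
{"name": "carry_out", "arguments": {
  "motion": [
    {"jaw": 1,"tx": 0.3,"ty": 0,"tz": 0.2,"wx": 0,"wy": 0,"wz": 0},
    {"jaw": -1,"tx": 0,"ty": 0,"tz": 0,"wx": 0,"wy": 0,"wz": 0},
    {"jaw": -1,"tx": 0,"ty": 0,"tz": 0,"wx": 0,"wy": 0,"wz": 0},
    {"jaw": -1,"tx": 0,"ty": 0,"tz": 0,"wx": 0,"wy": 0,"wz": 0},
    {"jaw": -1,"tx": 0,"ty": 0,"tz": 0,"wx": 0,"wy": 0,"wz": 0},
    {"jaw": -1,"tx": 0,"ty": 0,"tz": 0,"wx": 0,"wy": 0,"wz": 0}
  ],
  "force": 70
}}

```text
clock: 14.98
tcp_pos: [0.5735, -0.007, 0.2795]
orientation: [0.189, 0.088, 0.977, 0.037]
wrist_force: [-4.2, -0.7, 5.8]
finger_gap: 0.0488
```

```bash
python3 - <<'E'
from h import *
v=np.load("deck.npy");R=deckR(v[3]);p,R0=tool(); s=get_state()
print(np.round(s["joint_pos"],3),"tcp in deck",(R.T@(p-v[:3])*1000).round(1), "tool z in deck",(R.T@R0[:,2]).round(4),np.round(R0.T@s["wrist_force"],2))
c=cal("wrist");im=eyes.read_camera("wrist"); cv2.imwrite("pics/n_w.png",im)
E
```

```text
[-0.176  0.221 -0.451  0.525  0.105  0.025] tcp in deck [  -1.5 -151.9  222.5] tool z in deck [ 0.0038 -0.     -1.    ] [ 1.57 -0.75 -7.02]
```

View pics/n_w.png

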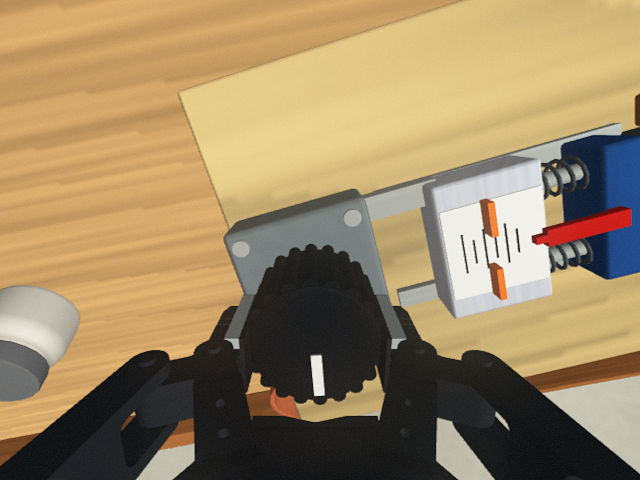

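Emit:
{"name": "carry_out", "arguments": {
  "motion": [
    {"jaw": -1,"tx": 0,"ty": 0,"tz": -0.1,"wx": 0,"wy": 0,"wz": 5},
    {"jaw": -1,"tx": 0,"ty": 0,"tz": 0,"wx": 0,"wy": 0,"wz": 5},
    {"jaw": -1,"tx": 0,"ty": 0,"tz": 0,"wx": 0,"wy": 0,"wz": 5},
    {"jaw": -1,"tx": 0,"ty": 0,"tz": 0,"wx": 0,"wy": 0,"wz": 5},
    {"jaw": -1,"tx": 0,"ty": 0,"tz": 0,"wx": 0,"wy": 0,"wz": 0}
  ]
}}

```text
clock: 15.65
tcp_pos: [0.5734, -0.0073, 0.2795]
orientation: [0.179, 0.257, 0.947, 0.069]
wrist_force: [0.7, -1.9, -2.1]
finger_gap: 0.0484
```

```bash
python3 - <<'E'
from h import *
v=np.load("deck.npy");R=deckR(v[3]);p,R0=tool(); s=get_state()
print(np.round(s["joint_pos"],3),"tcp in deck",(R.T@(p-v[:3])*1000).round(1), "tool z in deck",(R.T@R0[:,2]).round(4),np.round(R0.T@s["wrist_force"],2),np.round(R0.T@s["ft_torque"],2))
c=cal("wrist");im=eyes.read_camera("wrist"); cv2.imwrite("pics/o_w.png",im)
E
```

```text
[-0.176  0.221 -0.451  0.525  0.104  0.373] tcp in deck [  -1.6 -152.2  222.6] tool z in deck [ 3.2e-03 -6.0e-04 -1.0e+00] [-0.87 -1.8   2.09] [ 0.55 -0.02  0.21]
```

View pics/o_w.png

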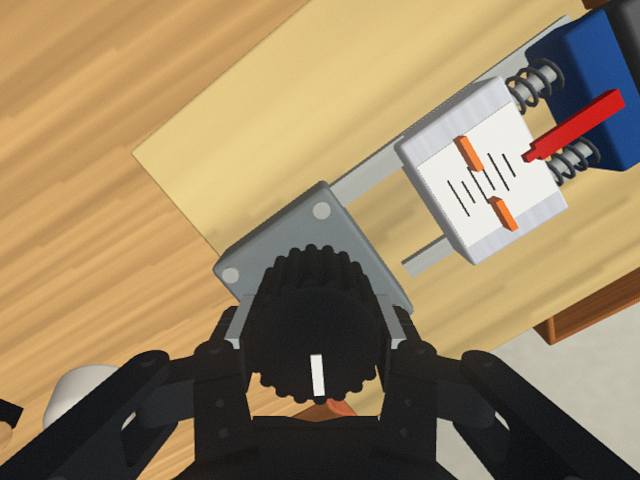

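The knob turns with the gripper, its white mark fixed at (317,375). I continue.

Emit:
{"name": "carry_out", "arguments": {
  "motion": [
    {"jaw": -1,"tx": 0,"ty": 0,"tz": 0,"wx": 0,"wy": 0,"wz": 6},
    {"jaw": -1,"tx": 0,"ty": 0,"tz": 0,"wx": 0,"wy": 0,"wz": 6},
    {"jaw": -1,"tx": 0,"ty": 0,"tz": 0,"wx": 0,"wy": 0,"wz": 6},
    {"jaw": -1,"tx": 0,"ty": 0,"tz": 0,"wx": 0,"wy": 0,"wz": 6},
    {"jaw": -1,"tx": 0,"ty": 0,"tz": 0,"wx": 0,"wy": 0,"wz": 6},
    {"jaw": -1,"tx": 0,"ty": 0,"tz": 0,"wx": 0,"wy": 0,"wz": 6},
    {"jaw": -1,"tx": 0,"ty": 0,"tz": 0,"wx": 0,"wy": 0,"wz": 0}
  ]
}}

```text
clock: 16.58
tcp_pos: [0.5729, -0.0076, 0.2794]
orientation: [0.149, 0.537, 0.822, 0.12]
wrist_force: [-1.0, -5.9, -2.4]
finger_gap: 0.0484
```

```bash
python3 - <<'E'
from h import *
v=np.load("deck.npy");R=deckR(v[3]);p,R0=tool(); s=get_state()
print(np.round(s["joint_pos"],3),"tcp in deck",(R.T@(p-v[:3])*1000).round(1), "tool z in deck",(R.T@R0[:,2]).round(4),np.round(R0.T@s["wrist_force"],2),np.round(R0.T@s["ft_torque"],2))
c=cal("wrist");im=eyes.read_camera("wrist"); cv2.imwrite("pics/p_w.png",im)
E
```

```text
[-0.176  0.22  -0.452  0.526  0.103  1.   ] tcp in deck [  -2.1 -152.5  222.6] tool z in deck [ 0.002  -0.0016 -1.    ] [-4.7  -4.04  1.57] [ 0.95 -0.82  0.17]
```

View pics/p_w.png

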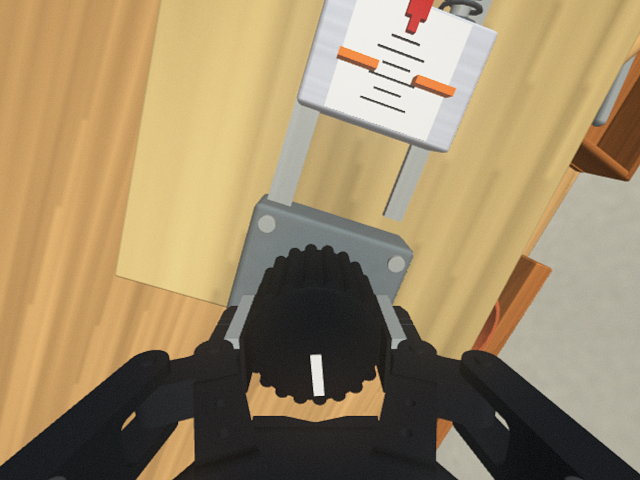

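Turned 56°. The pointer tip at (411,30) is still short of the first scale line. I continue.

Emit:
{"name": "carry_out", "arguments": {
  "motion": [
    {"jaw": -1,"tx": 0,"ty": 0,"tz": 0,"wx": 0,"wy": 0,"wz": 6},
    {"jaw": -1,"tx": 0,"ty": 0,"tz": 0,"wx": 0,"wy": 0,"wz": 6},
    {"jaw": -1,"tx": 0,"ty": 0,"tz": 0,"wx": 0,"wy": 0,"wz": 6},
    {"jaw": -1,"tx": 0,"ty": 0,"tz": 0,"wx": 0,"wy": 0,"wz": 6},
    {"jaw": -1,"tx": 0,"ty": 0,"tz": 0,"wx": 0,"wy": 0,"wz": 0}
  ]
}}

```text
clock: 17.25
tcp_pos: [0.5726, -0.0077, 0.2792]
orientation: [0.121, 0.696, 0.692, 0.148]
wrist_force: [-3.2, -5.7, -0.3]
finger_gap: 0.0486
```

```bash
python3 - <<'E'
from h import *
v=np.load("deck.npy");R=deckR(v[3]);p,R0=tool(); s=get_state()
print(np.round(s["joint_pos"],3),"tcp in deck",(R.T@(p-v[:3])*1000).round(1), "tool z in deck",(R.T@R0[:,2]).round(4),np.round(R0.T@s["wrist_force"],2),np.round(R0.T@s["ft_torque"],2))
c=cal("wrist");im=eyes.read_camera("wrist"); cv2.imwrite("pics/q_w.png",im); np.savez("q_w.npz",K=c[0],T=c[1])
im=eyes.read_camera("scene");cv2.imwrite("pics/q_s.png",cv2.resize(im[200:345,275:475],None,fx=4,fy=4,interpolation=cv2.INTER_CUBIC))
E
```

```text
[-0.177  0.22  -0.452  0.527  0.103  1.419] tcp in deck [  -2.5 -152.5  222.6] tool z in deck [ 9.0e-04 -1.9e-03 -1.0e+00] [-5.68 -2.99 -1.17] [ 0.73 -1.32  0.14]
```

View pics/q_w.png

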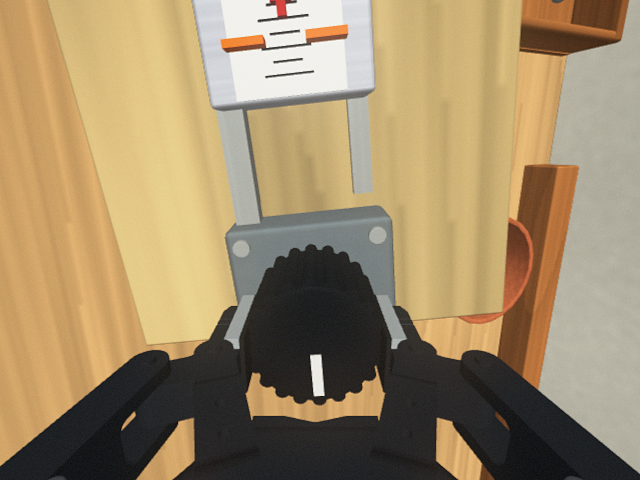

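View pics/q_s.png

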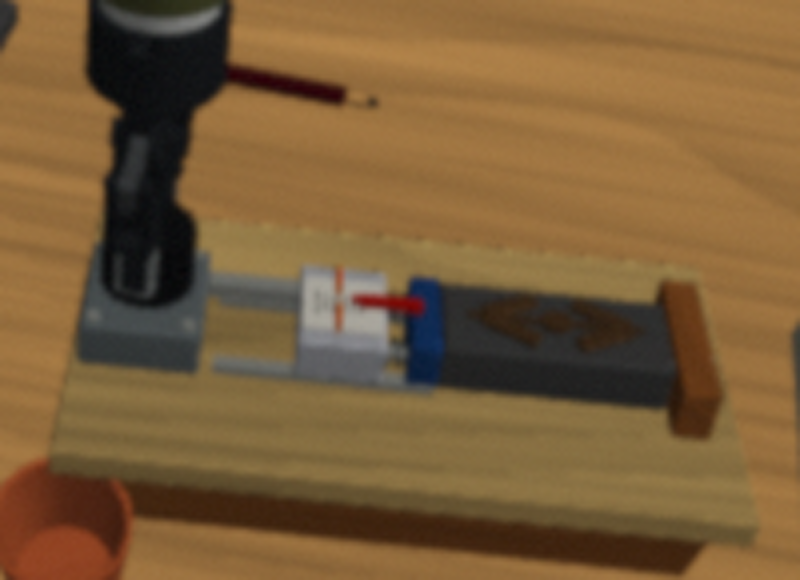

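The plaque is now against the stop (scene) and the springs have begun to yield: the tip at (281,16) has reached the first line, with the tabs at row ~43. About 9–10 mm remains, so I turn 20° and measure.

Emit:
{"name": "carry_out", "arguments": {
  "motion": [
    {"jaw": -1,"tx": 0,"ty": 0,"tz": 0,"wx": 0,"wy": 0,"wz": 5},
    {"jaw": -1,"tx": 0,"ty": 0,"tz": 0,"wx": 0,"wy": 0,"wz": 5},
    {"jaw": -1,"tx": 0,"ty": 0,"tz": 0,"wx": 0,"wy": 0,"wz": 5},
    {"jaw": -1,"tx": 0,"ty": 0,"tz": 0,"wx": 0,"wy": 0,"wz": 5},
    {"jaw": -1,"tx": 0,"ty": 0,"tz": 0,"wx": 0,"wy": 0,"wz": 0}
  ]
}}

```text
clock: 17.98
tcp_pos: [0.5722, -0.0077, 0.279]
orientation: [0.093, 0.806, 0.561, 0.167]
wrist_force: [-5.3, -5.4, -0.6]
finger_gap: 0.0487
```

```bash
python3 - <<'E'
from h import *
v=np.load("deck.npy");R=deckR(v[3]);p,R0=tool(); s=get_state()
print(np.round(s["joint_pos"],3),"tcp in deck",(R.T@(p-v[:3])*1000).round(1), np.round(R0.T@s["wrist_force"],2),np.round(R0.T@s["ft_torque"],2))
c=cal("wrist");im=eyes.read_camera("wrist"); cv2.imwrite("pics/r_w.png",im); np.savez("r_w.npz",K=c[0],T=c[1])
E
```

```text
[-0.177  0.22  -0.453  0.527  0.103  1.768] tcp in deck [  -2.9 -152.4  222.6] [-6.82 -2.88 -1.64] [ 0.45 -1.52  0.1 ]
```

View pics/r_w.png

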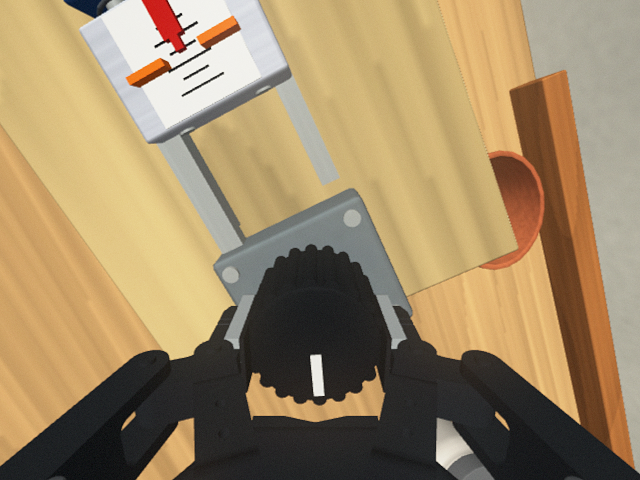

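Very near now: the tip is at (180,52), between tabs at (149,72) and (219,31). Enlarging to measure.

```bash
python3 - <<'E'
from h import *
im=cv2.imread("pics/r_w.png")
cv2.imwrite("pics/r1.png",cv2.resize(im[0:110,100:260],None,fx=5,fy=5,interpolation=cv2.INTER_CUBIC))
E
```

```text
(no output)
```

View pics/r1.png

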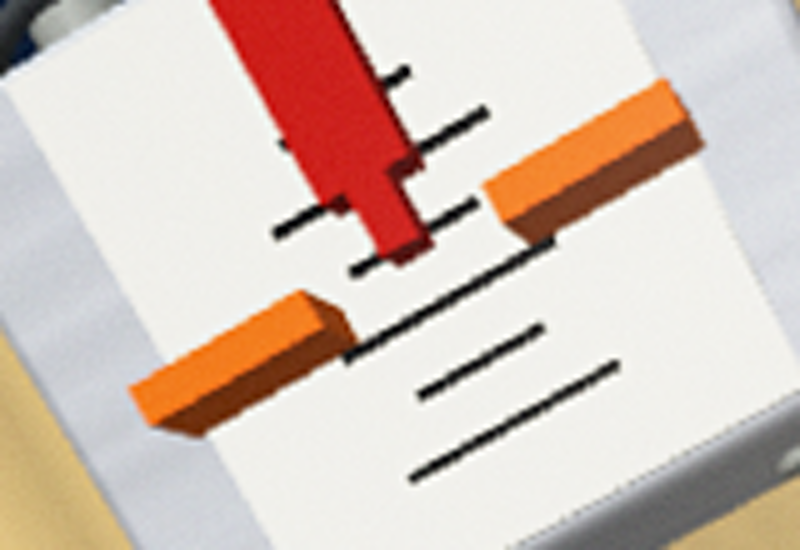

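```bash
python3 - <<'E'
from h import *
v=np.load("deck.npy");R=deckR(v[3])
for n in "kqr":
    im=cv2.imread(f"pics/{n}_w.png"); z=np.load(f"{n}_w.npz"); c=(z["K"],z["T"])
    b,g,r=[im[...,i].astype(int) for i in range(3)]
    m=((r>190)&(g>85)&(g<150)&(b<90)).astype(np.uint8); m[150:]=0
    red=((r>150)&(g<60)&(b<60)).astype(np.uint8); red[120:]=0
    nn,l,st,ce=cv2.connectedComponentsWithStats(m)
    T=[(st[i][4],ce[i].round(1)) for i in range(1,nn) if st[i][4]>25 and ce[i][0]<450]
    ys,xs=np.nonzero(red); P=np.column_stack([xs,ys])
    cam=R.T@(-c[1][:3,:3].T@c[1][:3,3]-v[:3])*1000
    D=[]
    for px in P:
        o,d=ray("wrist",px,c); o=R.T@(o-v[:3]);d=R.T@d; D.append((o+d*(.036-o[2])/d[2])*1000)
    D=np.array(D); i=D[:,1].argmin()
    print(n,T,"tip px",P[i],D[i].round(1),"cam",cam.round(0))
    for a,t in T:
        o,d=ray("wrist",t,c); o=R.T@(o-v[:3]);d=R.T@d
        print("   tab",[((o+d*(h-o[2])/d[2])*1000).round(2)[:2].tolist() for h in (.032,.036,.040)])
E
```

```text
k [(np.int32(106), array([292.9, 113. ])), (np.int32(96), array([343.5, 113.5]))] tip px [320  81] [ -0.5 -46.   36. ] cam [ -2. -76. 281.]
   tab [[-18.57, -65.02], [-18.31, -65.2], [-18.04, -65.39]]
   tab [[15.31, -65.42], [15.03, -65.6], [14.76, -65.77]]
q [(np.int32(338), array([326.7,  31.1])), (np.int32(362), array([241.9,  41.2]))] tip px [278  15] [ -2.9 -31.7  36. ] cam [  6. -76. 192.]
   tab [[15.56, -38.26], [15.33, -39.19], [15.11, -40.12]]
   tab [[-18.98, -38.1], [-18.35, -39.03], [-17.71, -39.97]]
r [(np.int32(367), array([216.5,  29.8])), (np.int32(349), array([144.8,  71. ]))] tip px [183  47] [ -0.9 -31.6  36. ] cam [ 32. -83. 192.]
   tab [[13.65, -30.98], [14.11, -32.28], [14.56, -33.58]]
   tab [[-20.83, -30.74], [-19.52, -32.04], [-18.2, -33.35]]
```

Triangulation puts the tab tops and the pointer at nearly equal height, with about 0.6 mm left, which is roughly 2°. I turn that, release, and retreat to look from directly above.

Emit:
{"name": "carry_out", "arguments": {
  "motion": [
    {"jaw": -1,"tx": 0,"ty": 0,"tz": 0,"wx": 0,"wy": 0,"wz": 2},
    {"jaw": -1,"tx": 0,"ty": 0,"tz": 0,"wx": 0,"wy": 0,"wz": 0},
    {"jaw": -1,"tx": 0,"ty": 0,"tz": 0,"wx": 0,"wy": 0,"wz": 0}
  ]
}}

```text
clock: 18.4
tcp_pos: [0.5722, -0.0077, 0.279]
orientation: [0.09, 0.815, 0.547, 0.168]
wrist_force: [-3.7, -5.2, 0.1]
finger_gap: 0.0484
```

```bash
python3 - <<'E'
from h import *
print(np.round(get_state()["joint_pos"],3))
c=cal("wrist");im=eyes.read_camera("wrist"); cv2.imwrite("pics/s_w.png",im); np.savez("s_w.npz",K=c[0],T=c[1])
cv2.imwrite("pics/s1.png",cv2.resize(im[0:110,80:240],None,fx=5,fy=5,interpolation=cv2.INTER_CUBIC))
E
```

```text
[-0.177  0.22  -0.453  0.527  0.103  1.802]
```

View pics/s1.png

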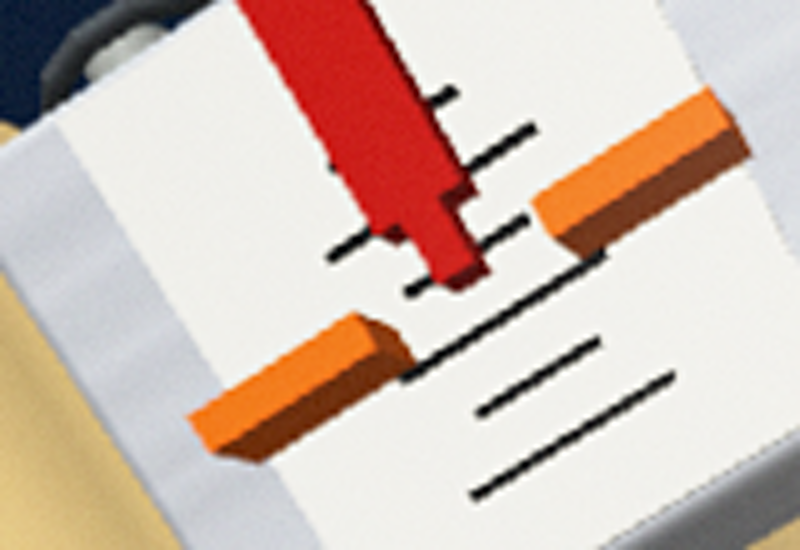

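The tip is now level with the tab line: tip (463,272), tab midpoint (459,272) in the crop. I release and go above with the camera straight over the mark to exclude parallax.

Emit:
{"name": "carry_out", "arguments": {
  "motion": [
    {"jaw": 1,"tx": 0,"ty": 0,"tz": 0,"wx": 0,"wy": 0,"wz": 0},
    {"jaw": 1,"tx": 0,"ty": 0,"tz": 0,"wx": 0,"wy": 0,"wz": 0},
    {"jaw": 1,"tx": 0,"ty": 0,"tz": 0,"wx": 0,"wy": 0,"wz": 0},
    {"jaw": 1,"tx": 0,"ty": 0,"tz": 0,"wx": 0,"wy": 0,"wz": 0},
    {"jaw": 1,"tx": 0,"ty": 0,"tz": -2,"wx": 0,"wy": 0,"wz": 0},
    {"jaw": 1,"tx": 0,"ty": 0,"tz": -3,"wx": 0,"wy": 0,"wz": 0},
    {"jaw": 1,"tx": 0,"ty": 0,"tz": -3,"wx": 0,"wy": 0,"wz": 0},
    {"jaw": 1,"tx": 0,"ty": 0,"tz": -2,"wx": 0,"wy": 0,"wz": 0},
    {"jaw": 1,"tx": 0,"ty": 0,"tz": 0,"wx": 0,"wy": 0,"wz": -9},
    {"jaw": 1,"tx": 0,"ty": 0,"tz": 0,"wx": 0,"wy": 0,"wz": -9},
    {"jaw": 1,"tx": 0,"ty": 0,"tz": 0,"wx": 0,"wy": 0,"wz": -9},
    {"jaw": 1,"tx": 4.2,"ty": 0,"tz": 0,"wx": 0,"wy": 0,"wz": 0},
    {"jaw": 1,"tx": 0,"ty": 0,"tz": 0,"wx": 0,"wy": 0,"wz": 0}
  ]
}}

```text
clock: 20.08
tcp_pos: [0.5318, 0.0326, 0.3727]
orientation: [0.126, 0.664, 0.723, 0.145]
wrist_force: [-0.0, -0.3, 0.2]
finger_gap: 0.0852
```

```bash
python3 - <<'E'
from h import *
v=np.load("deck.npy");R=deckR(v[3])
c=cal("wrist");im=eyes.read_camera("wrist"); cv2.imwrite("pics/t_w.png",im); np.savez("t_w.npz",K=c[0],T=c[1])
print("cam",(R.T@(-c[1][:3,:3].T@c[1][:3,3]-v[:3])*1000).round(0))
cv2.imwrite("pics/t_sc.png",eyes.read_camera("scene"))
b,g,r=[im[...,i].astype(int) for i in range(3)]
m=((r>190)&(g>85)&(g<150)&(b<90)).astype(np.uint8); m[300:]=0
nn,l,st,ce=cv2.connectedComponentsWithStats(m)
print([(st[i].tolist(),ce[i].round(1)) for i in range(1,nn) if st[i][4]>40])
E
```

```text
cam [  1. -31. 293.]
[([323, 135, 23, 5, 75], array([333.5, 137.1])), ([276, 136, 23, 5, 79], array([287.5, 137.8]))]
```

View pics/t_w.png

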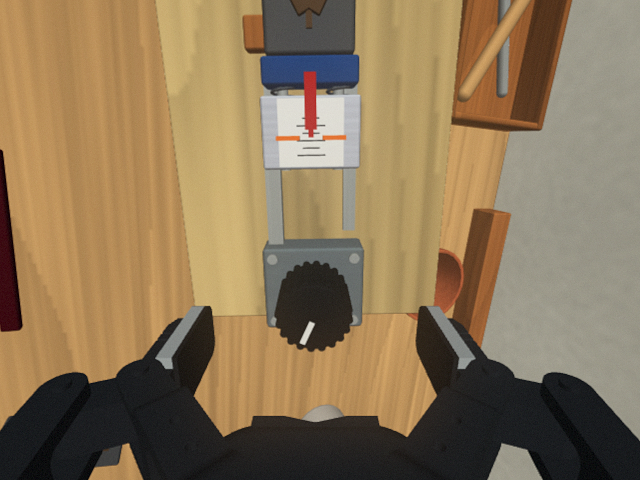

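```bash
python3 - <<'E'
from h import *
im=cv2.imread("pics/t_w.png")
cv2.imwrite("pics/t1.png",cv2.resize(im[85:180,255:365],None,fx=7,fy=6.3,interpolation=cv2.INTER_CUBIC))
c=np.load("t_w.npz");c=(c["K"],c["T"]);v=np.load("deck.npy");R=deckR(v[3])
b,g,r=[im[...,i].astype(float) for i in range(3)]
print(np.round((r-g)[126:146,305:317]).astype(int))
for z in (30,40): print(proj("wrist",v[:3]+R@np.array([-.002,-.032,z/1000]),c))
E
```

```text
[[ 98 127 125 120 123 121 118 123 122 123 126  71]
 [ 87 125 128 121 122 123 121 122 122 124 126  75]
 [ 87 125 121 122 124 120 122 121 123 121 123  78]
 [ 54  74  68  99 125 124 121 124  81  64  64  46]
 [  6  10   6  57 128 122 122 127  39   4   2  -2]
 [  0   1  -8  49 127 122 124 128  45   4  -2   3]
 [  5   2  -4  64 126 123 123 129  56   7   1   2]
 [  4   4  -2  78 126 124 123 127  64   7   0   5]
 [  2   0  -3  50 126 124 122 128  56   8   1   3]
 [  3   2  -3  46 126 127 125 129  56   9   1   3]
 [  3   1  -2  45 110 109 108 115  50  11   0   2]
 [  2   2  -1  24  46  43  45  47  26   6   1   2]
 [  1   3   1   1  -2  -2  -3  -3   0  -1   2   3]
 [  3   3   2   2   1   2   3   2   1   2   4   3]
 [  3   2   4   4   4   2   3   2   5   2   4   3]
 [  1   1   1   2   2   4   3   4   3   2   4   4]
 [  2   1   2   0   2   1   3   3   1  -1   2   3]
 [  1   1   1   2   1   1   1   1   1   1   2   0]
 [ -1   3   3   1   1   1   1   2   1   2   1   2]
 [  3   2   3   2   2   2   2   4   2   1   3   2]]
[[309.40921539 134.04634223]]
[[309.2444269  134.13186808]]
```

View pics/t1.png

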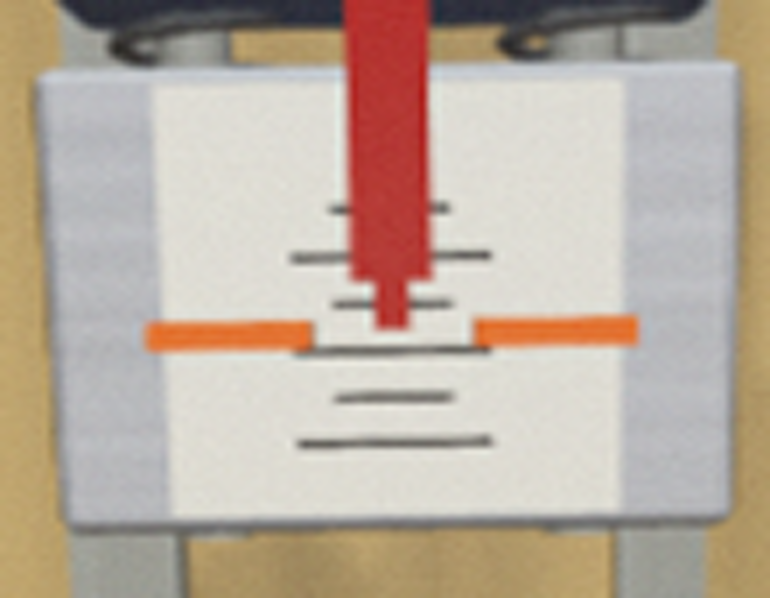

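View pics/t_sc.png

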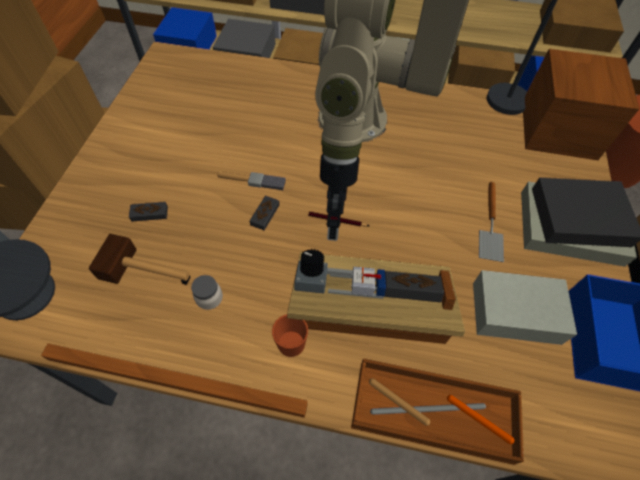

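Seen straight from above (camera at deck y = -31), the tip ends at row 136.8 and the tab line is at 137.4. At 7.4 px per 5 mm the pointer is about 0.5 mm short. There is time to spare, so I regrip for a ~1.5° correction.

Emit:
{"name": "carry_out", "arguments": {
  "motion": [
    {"jaw": 1,"tx": -4.2,"ty": 0,"tz": 0,"wx": 0,"wy": 0,"wz": 0},
    {"jaw": 1,"tx": 0,"ty": 0,"tz": 0,"wx": 0,"wy": 0,"wz": 9},
    {"jaw": 1,"tx": 0,"ty": 0,"tz": 0,"wx": 0,"wy": 0,"wz": 9},
    {"jaw": 1,"tx": 0,"ty": 0,"tz": 0,"wx": 0,"wy": 0,"wz": 9},
    {"jaw": 1,"tx": 0,"ty": 0,"tz": 0,"wx": 0,"wy": 0,"wz": 0}
  ]
}}

```text
clock: 20.8
tcp_pos: [0.5358, -0.0118, 0.3723]
orientation: [0.09, 0.815, 0.547, 0.17]
wrist_force: [0.3, -0.5, -0.3]
finger_gap: 0.0856
```

```bash
python3 - <<'E'
from h import *
v=np.load("deck.npy");R=deckR(v[3]);p,R0=tool()
print("tcp in deck",(R.T@(p-v[:3])*1000).round(1),(R.T@R0[:,2]).round(4),np.round(get_state()["joint_pos"],3))
z=np.load("s_w.npz");T=z["T"];Tw=cal("wrist")[1]
dR=Tw[:3,:3]@T[:3,:3].T; print("rot vs grip",np.degrees(Rot.from_matrix(dR).as_rotvec()).round(2))
# grip tcp was (0.5722,-0.0077,0.279)
print("shift to grip, cm",(R0.T@(np.array([0.5722,-0.0077,0.279])-p)*100).round(2))
E
```

```text
tcp in deck [  -1.9 -152.7  322.8] [ 3.4e-03 -2.0e-04 -1.0e+00] [-0.199  0.074 -0.38   0.745  0.113  1.782]
rot vs grip [-0.17  0.1   0.1 ]
shift to grip, cm [-0.04 -0.13 10.02]
```

Emit:
{"name": "carry_out", "arguments": {
  "motion": [
    {"jaw": 1,"tx": 0,"ty": -0.1,"tz": 3,"wx": 0,"wy": 0,"wz": 0},
    {"jaw": 1,"tx": 0,"ty": 0,"tz": 3,"wx": 0,"wy": 0,"wz": 0},
    {"jaw": 1,"tx": 0,"ty": 0,"tz": 3,"wx": 0,"wy": 0,"wz": 0},
    {"jaw": 1,"tx": 0,"ty": 0,"tz": 0.9,"wx": 0,"wy": 0,"wz": 0},
    {"jaw": 1,"tx": 0,"ty": 0,"tz": 0,"wx": 0,"wy": 0,"wz": 0},
    {"jaw": -1,"tx": 0,"ty": 0,"tz": 0,"wx": 0,"wy": 0,"wz": 0},
    {"jaw": -1,"tx": 0,"ty": 0,"tz": 0,"wx": 0,"wy": 0,"wz": 0},
    {"jaw": -1,"tx": 0,"ty": 0,"tz": 0,"wx": 0,"wy": 0,"wz": 0},
    {"jaw": -1,"tx": 0,"ty": 0,"tz": 0,"wx": 0,"wy": 0,"wz": 0},
    {"jaw": -1,"tx": 0,"ty": 0,"tz": 0,"wx": 0,"wy": 0,"wz": 0}
  ]
}}

```text
clock: 22.05
tcp_pos: [0.5714, -0.0064, 0.2817]
orientation: [0.09, 0.815, 0.546, 0.171]
wrist_force: [-6.9, 0.3, 7.3]
finger_gap: 0.0481
```

```bash
cat > meas.py <<'E'
from h import *
import sys
v=np.load("deck.npy");R=deckR(v[3])
def meas(n):
    im=cv2.imread(f"pics/{n}_w.png"); z=np.load(f"{n}_w.npz"); c=(z["K"],z["T"])
    b,g,r=[im[...,i].astype(int) for i in range(3)]
    m=((r>190)&(g>85)&(g<150)&(b<90)).astype(np.uint8); m[200:]=0
    red=((r-g>60)&(g<80)&(b<80)&(r>140)).astype(np.uint8); red[200:]=0
    l=max(cv2.findContours(red,0,2)[0],key=cv2.contourArea)[:,0]
    def dk(px,h=.038):
        o,d=ray("wrist",px,c); o=R.T@(o-v[:3]);d=R.T@d; return ((o+d*(h-o[2])/d[2])*1000)
    nn,_,st,ce=cv2.connectedComponentsWithStats(m)
    t=np.mean([dk(ce[i]) for i in sorted(range(1,nn),key=lambda i:-st[i][4])[:2]],0)
    tip=min((dk(q) for q in l),key=lambda q:q[1])
    print(n,"tip",tip.round(2),"tabs",t.round(2),"tip-mark",(tip-t)[1].round(2))
for n in sys.argv[1:]: meas(n)
E
python3 - <<'E'
from h import *
print(np.round(get_state()["joint_pos"],3),np.round(get_state()["wrist_force"],1))
c=cal("wrist");im=eyes.read_camera("wrist"); cv2.imwrite("pics/u_w.png",im); np.savez("u_w.npz",K=c[0],T=c[1])
E
python3 meas.py r s t u
```

```text
[-0.175  0.215 -0.453  0.529  0.105  1.805] [-6.9  0.3  7.3]
r tip [ -0.52 -32.22  38.  ] tabs [ -2.25 -32.82  38.  ] tip-mark 0.6
s tip [ -3.47 -32.14  38.  ] tabs [ 69.16 -79.28  38.  ] tip-mark 47.14
t tip [ -0.14 -33.29  38.  ] tabs [ -1.19 -34.24  38.  ] tip-mark 0.95
u tip [ -0.63 -32.25  38.  ] tabs [ -2.29 -32.23  38.  ] tip-mark -0.02
```

Emit:
{"name": "carry_out", "arguments": {
  "motion": [
    {"jaw": -1,"tx": 0,"ty": 0,"tz": 0,"wx": 0,"wy": 0,"wz": 1.8},
    {"jaw": -1,"tx": 0,"ty": 0,"tz": 0,"wx": 0,"wy": 0,"wz": 0},
    {"jaw": -1,"tx": 0,"ty": 0,"tz": 0,"wx": 0,"wy": 0,"wz": 0}
  ]
}}

```text
clock: 22.48
tcp_pos: [0.5714, -0.0064, 0.2817]
orientation: [0.087, 0.824, 0.534, 0.172]
wrist_force: [-5.5, 0.2, 5.9]
finger_gap: 0.0487
```

```bash
python3 - <<'E'
from h import *
print(np.round(get_state()["joint_pos"],3),np.round(get_state()["wrist_force"],1))
c=cal("wrist");im=eyes.read_camera("wrist"); cv2.imwrite("pics/w_w.png",im); np.savez("w_w.npz",K=c[0],T=c[1])
E
python3 meas.py u w
```

```text
[-0.175  0.215 -0.453  0.529  0.105  1.836] [-5.5  0.2  5.9]
u tip [ -0.63 -32.25  38.  ] tabs [ -2.29 -32.23  38.  ] tip-mark -0.02
w tip [ -0.78 -32.19  38.  ] tabs [ -2.35 -31.58  38.  ] tip-mark -0.61
```

Emit:
{"name": "carry_out", "arguments": {
  "motion": [
    {"jaw": 1,"tx": 0,"ty": 0,"tz": 0,"wx": 0,"wy": 0,"wz": 0},
    {"jaw": 1,"tx": 0,"ty": 0,"tz": 0,"wx": 0,"wy": 0,"wz": 0},
    {"jaw": 1,"tx": 0,"ty": 0,"tz": 0,"wx": 0,"wy": 0,"wz": 0},
    {"jaw": 1,"tx": 0,"ty": 0,"tz": 0,"wx": 0,"wy": 0,"wz": 0},
    {"jaw": 1,"tx": 0,"ty": 0,"tz": -2,"wx": 0,"wy": 0,"wz": 0},
    {"jaw": 1,"tx": 0,"ty": 0,"tz": -3,"wx": 0,"wy": 0,"wz": 0},
    {"jaw": 1,"tx": 0,"ty": 0,"tz": -3,"wx": 0,"wy": 0,"wz": 0},
    {"jaw": 1,"tx": 0,"ty": 0,"tz": -2,"wx": 0,"wy": 0,"wz": 0},
    {"jaw": 1,"tx": 0,"ty": 0,"tz": 0,"wx": 0,"wy": 0,"wz": -9.6},
    {"jaw": 1,"tx": 0,"ty": 0,"tz": 0,"wx": 0,"wy": 0,"wz": -9.6},
    {"jaw": 1,"tx": 0,"ty": 0,"tz": 0,"wx": 0,"wy": 0,"wz": -9.6},
    {"jaw": 1,"tx": 4.2,"ty": 0,"tz": 0,"wx": 0,"wy": 0,"wz": 0},
    {"jaw": 1,"tx": 0,"ty": 0,"tz": 0,"wx": 0,"wy": 0,"wz": 0},
    {"jaw": 1,"tx": 0,"ty": 0,"tz": 0,"wx": 0,"wy": 0,"wz": 0}
  ]
}}

```text
clock: 24.28
tcp_pos: [0.531, 0.0313, 0.3732]
orientation: [0.127, 0.665, 0.722, 0.145]
wrist_force: [0.1, -0.9, 0.5]
finger_gap: 0.086
```

```bash
python3 - <<'E'
from h import *
v=np.load("deck.npy");R=deckR(v[3])
c=cal("wrist");im=eyes.read_camera("wrist"); cv2.imwrite("pics/x_w.png",im); np.savez("x_w.npz",K=c[0],T=c[1])
print("cam",(R.T@(-c[1][:3,:3].T@c[1][:3,3]-v[:3])*1000).round(0))
b,g,r=[im[...,i].astype(int) for i in range(3)]
m=((r>190)&(g>85)&(g<150)&(b<90)).astype(np.uint8); m[300:]=0
nn,l,st,ce=cv2.connectedComponentsWithStats(m)
print([(st[i].tolist(),ce[i].round(1)) for i in range(1,nn) if st[i][4]>40])
print((r-g)[128:144,305:317])
cv2.imwrite("pics/x1.png",cv2.resize(im[40:180,235:385],None,fx=4.2,fy=4.2,interpolation=cv2.INTER_CUBIC))
im=eyes.read_camera("side");cv2.imwrite("pics/x_s.png",cv2.resize(im[175:335,180:340],None,fx=3.7,fy=3.7,interpolation=cv2.INTER_CUBIC))
E
python3 meas.py x
```

```text
cam [  1. -32. 293.]
[([277, 132, 23, 5, 79], array([288.4, 134. ])), ([324, 132, 23, 4, 79], array([334. , 133.3]))]
[[  2   1  -3  31 101 125 121 125 111  21  -3   1]
 [  3   4   1  31 102 123 123 122 108  34  -2   3]
 [  2   1  -3  34  96 126 121 123 116  27  -2   4]
 [  2   1   1  23  87 125 123 123 118  19  -2   2]
 [  1   1  -2  17  80 131 122 123 118  21  -2   1]
 [  1   3   0  16  72 117 114 113 107  22  -2   2]
 [  2   1   3   4  33  55  51  51  47  13   0   4]
 [  1   3   1   4  -2  -5  -1  -2  -3   2   2   2]
 [  1   2   2   0   2   2   3   1   3   0   1   1]
 [  3   2   3   4   2   1   2   2   2   1   3   3]
 [  3   3   1   2   3   4   1   3   0   2   1  -1]
 [  2   3   1   2   2   2   1   2   0   1   2   2]
 [  0   1  -1   2   0  -1   1   1   2   2   0   1]
 [  2   0   1  -1   0   4   0  -1   2   2   2  -1]
 [  2   1   0   2   2   1   4   2   2   2   2   3]
 [  2  -1   1   3   0  -1   0   1   4   1   1   1]]
x tip [ -0.54 -33.08  38.  ] tabs [ -1.09 -33.49  38.  ] tip-mark 0.41
```

View pics/x1.png

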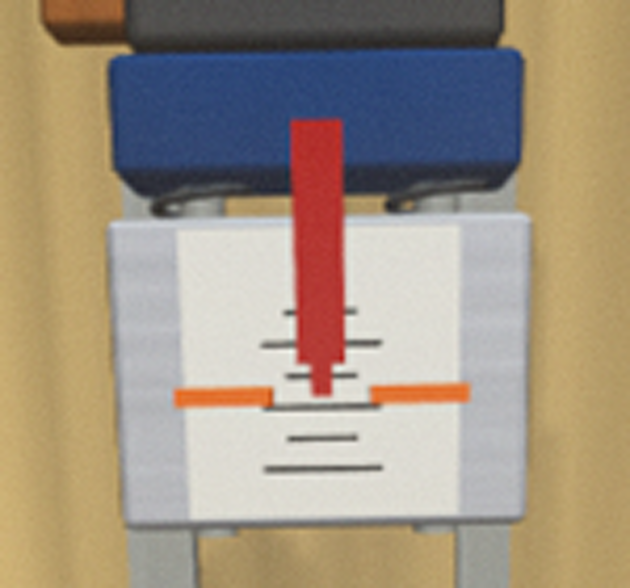

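View pics/x_s.png

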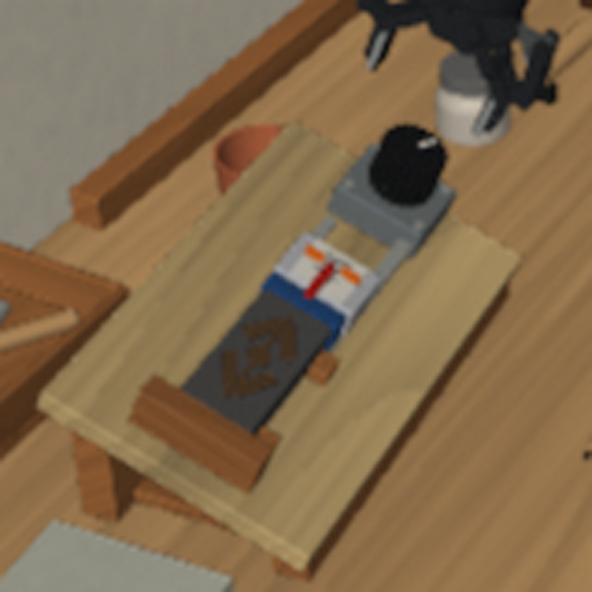

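From straight above, the tip ends at row 133.9 and the tab line is at 133.6, so they agree to about 0.2 mm. The plaque is against the stop and lugs and the gripper is clear, so I hand in.

```bash
python3 - <<'E'
from workcell import env
print(env.hand_in())
E
```

```text
the job is handed in; nothing more can be done
None
```

The job is done and handed in at about 24 s of robot time. I picked the largest of the three plaques, set it on the jig relief up against the lower lugs, let go, and turned the knob clockwise until the jaw had pushed it to the end stop.

- **Pointer:** after the first release, a straight-down view showed the pointer about 0.5 mm short of the mark, although the view while gripping had shown it level. I regripped and turned about 1.8° more. The last straight-down picture puts the pointer tip within about 0.2 mm of the orange mark. The slanted view while gripping had it about 0.6 mm past, which I put down to parallax.
- **Plaque:** the last side picture shows it against the stop, with the gripper clear of everything.
- **Other things:** in the scene picture taken before that last correction, the other things on the bench looked where they had been. I did not take a new scene picture afterwards.

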